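# Hang the knob blanks in the press's gravity chute

## Robot

A 6-joint arm with a two-finger parallel gripper is mounted at the origin on a cart in front of the work surface, level with it; the furniture and walls round the work are solid. World frame = base frame: x ahead of the robot, y to its left, z up, the work surface at z = 0. Lengths are in m, angles in rad, forces in N, time in s.
With the tool pointing down it reaches from about 0.3 to 0.95 m from the base axis. Payload 3.1 kg.
Tool frame: the origin (TCP) lies on the centre line of the jaws, within the pads' length; the fingertips stand 11 mm ahead of it and the grasp point (between the pads) lies 8 mm behind it (manip.tip_extent is the distance from the TCP to the fingertips, in m); z points along the fingers, y is the line along which they close (so a half turn about z gives the same grasp; the last joint's range is limited). The gripper opens to 85 mm and grips with 20 to 120 N. Pads are 22 mm wide; open, the fingers measure 114 mm over their backs; the gripper's body (76 mm by 85 mm) begins 54 mm behind the grasp point. The pads swing forward as they close: fully open they stand 13 mm farther back than shut.
Start: joints at [1.15, 0.308, 1.634, -0, 1.2, -0.07], TCP at [0.215, 0.587, 0.242] pointing down, gripper open.
Joint ranges: [-3.06, 3.06], [-0.79, 1.96], [0.05, 2.63], [-1.19, 4.34], [0.05, 2.64], [-2.94, 2.94]. Speed limits (rad/s): [2.79, 2.79, 3.14, 3.14, 3.14, 3.14].

## Interface

Orientations are given as a unit quaternion [x, y, z, w].
In Python, from rig import readout, read_camera, camera_params, manip gives the robot as it stands.
- The arm moves only by the tool arm_command, never from a script. Its argument "steps" is a list of rows, each a list of 3 entries, a list of its own where there are three numbers: the shift along the tool's x, y, z each as a share of 0.25 m, from -1 to 1, then the turn, a rotation vector about the tool's x, y, z each as a share of pi rad, from -1 to 1, then the gripper's target within -1 to 1 (fully open at 1, half-way at 0, shut at -1). A call has exactly 5 rows; each row shifts and turns the commanded pose from where the row before left it, along the tool's axes as they then stand; what a row does not reach is not made up. A row lasts 1/10 s, in which the tool goes at most 50 mm and 8.59 degrees, less where a joint would pass 70% of its speed; a pose out of reach is approached as far as the arm can. A call with a number of a shift or a turn outside -1 to 1 is refused whole. A call with a gripper value outside its range is refused whole. The fingers move at their own pace and stop on an object; the grip force is fixed at half the most. Time passes only in rows, so rows that do not move let the fingers close, or fill a call up. It gives the time, the measured TCP pose, the force, the opening and the grip force at its end, in the units of the state.
- readout.get_obs(): the state, without advancing time (a new reading comes with each control period).
- read_camera(name): name is "scene" or "top" or "wrist"; returns the picture (480x640x3 uint8, red, green, blue); there is no depth.
- camera_params(name): a dict with "fx", "fy", "cx", "cy" (pixels), "world_from_camera" (4x4, takes a point from camera to world coordinates). Camera axes: x right, y up, looking along -z (the intrinsics and any distortion apply to the point x, -y, -z); pixel columns grow to the right and rows downward; lengths in m; the calibration is good to about 2 mm. A picture is of the moment at which its call begins: read the wrist's pose just before it. camera_params takes no time and is no camera call; for the wrist camera it gives the pose at the moment of the call.
- manip.job_done(): hands the job in; it is judged then, once.
The state is a dict: "time_s": time; "joint_positions": joint angles; "dq": joint speeds; "joint_efforts": joint torques, N m; "eef_pos": TCP position; "eef_rot": TCP orientation; "force": force on the tool from outside, world axes, zero at the start; "torque": the same for the moment, N m; "width": finger opening in m; "finger_force": force on a finger pad.
Only numpy, scipy, OpenCV 4.12 (cv2) and the standard library are available. Lean on these libraries where they do the work, as an engineer would, in place of code of your own. Each camera call takes 0.05 s, during which the arm holds its last target. There are 200 camera calls.

## Task

Two square-headed brass knob blanks lie on their sides on the bench. Hang both of them in the sloping chute of the little press, each face up with its post down in the slot between the rails, like the one that already hangs there, so that they run down and sit head to head in one row behind it; then swing the keeper over so that it is fully shut over the row. Leave the other loose things on the bench where they are.

Things in the scene. Friction and masses are not known exactly. Their poses are not given: they have to be found in the camera images.
- blank1_head (a point): Brass knob blank, 70 g: cushion-shaped square head 28 x 28 x 8 mm, a square post 10 x 10 x 30 mm out of the middle of its underside. This point: centre of the head, mid-thickness. +z out of the face, -z along the post (tip at 34 mm); x, y square to the head's sides. Starts on its side: post 17 degrees below level, two head sides (+-x) upright, this point 14.6 mm above the bench.
- blank2_head (a point): A second blank, the same as blank1 in every way, lying on its side on the bench elsewhere.
- blank0_head (a point): A third blank, the same, that already hangs face up at the foot of the chute against the stop: the pattern for the others. It must stay there.
- track: The chute: two slippery steel rails 5 mm wide, 14 mm deep, slot 12.5 mm between them (23 mm over both), sloping 28 degrees. Origin: middle of the slot at the rails' upper end, level with their tops, 130 mm above the bench. +y down the slope, z square to the rails, x across. Stop face at y = 165 mm: heads of the full row centre at y = 151, 123, 95 mm, z = 4 mm. Hung blanks slide down by themselves.
- load_point (a point): Where a blank can be hung in: centre of a head hung in the open upper length of the chute (track y = 38, z = 4 mm). From y = 0 to 65 mm nothing stands beside or above the rails, and only their own thin posts under them; the slot is open above and clear below for the posts. Axes as the track's.
- row_end (a point): Where the last head of the full row of three centres (track y = 95, z = 4 mm). Axes as the track's.
- keeper (a joint): Keeper: a hinged aluminium bar, axis along the slope at track x = 34, z = 7 mm. 0 = shut: the bar (14 mm wide, 4 thick, y = 72 to 158 mm) lies over the slot 3 mm above the heads, its down-turned tongue 6 mm behind the last head, so it shuts only over a row that is home. Opens up and over to +x, 2.4 rad at most; starts open at 1.9 to 2.35. Stiff: stays where left, about 1 N at the bar moves it.
- keeper_bar (a point): Middle of the keeper bar's outer face (its upper face when shut) at track y = 100 mm; 34 mm from the hinge axis. Turns with the keeper; when shut its axes are the track's and it stands 15 mm above the rail tops.
- keeper_tab (a point): The finger tab on the bar's free edge (track y = 118 mm): a plate 30 mm long, 3 mm thick, with a 6 mm round bead along its edge; 54 mm from the hinge axis.
- feeder: The press that the chute belongs to, fixed on the bench: a grey base plate 76 mm wide under the chute, and a steel pillar die set (84 x 84 mm, 141 mm high) beyond the chute's lower end. Origin on the bench; +y is downhill seen from above; the chute's upper end is 125 mm from it along -y, the die set's centre 79 mm along +y.
- small_pot2: Bystander: a small clear-lidded white pot, 41 mm wide, 22 mm high, between the two blanks. Origin under its centre.
- ring_clamp: Bystander: a wooden ring clamp, 22 x 120 x 22 mm, lying to the left of the blanks. Origin under its centre, y along its length.
- goblet: Bystander: a clear plastic beaker, 76 mm wide, 65 mm high. Origin under its centre.
- round_pliers: Bystander: black-handled pliers, 53 x 144 x 10 mm, lying flat. Origin under its centre, y along its length.
- caliper: Bystander: a steel vernier caliper, 63 x 195 x 8 mm, lying flat. Origin under its centre, y along its length.

How it is judged:
By the outcome, as a careful person would: the job done as asked, in the order asked, and still so for the second after the job is handed in, with the robot touching nothing.
It also fails if it takes over 61 s, if anything falls off the work surface, if the arm or the gripper's body presses on something with over 40 N, if the wrist force passes 120 N, or if a joint passes its speed limit or range.

## Working session

There is one attempt and no reset: what is moved stays moved. The work goes in short steps, Python scripts to look and compute and a tool call to move; the robot and the scene stay as the last step left them, time stands still between calls to the robot, and variables do not carry over. Pictures are saved under pics/ and viewed, at most 10 in all, crops included, and the job is handed in when it is done.

Besides the shell and the picture viewer there is one more tool, called by a JSON object that holds its "op" and its "data". arm_command: Moves the arm, as the interface text tells. Shift numbers are shares of 0.25 m and turn numbers shares of pi rad, none past 1 either way. Its arguments: {"type":"object","properties":{"steps":{"type":"array"}},"required":["steps"]}

```bash
ls; mkdir -p pics; python3 - <<'E'
from rig import readout, read_camera, camera_params, manip
import cv2,numpy as np
print(readout.get_obs())
for n in ("scene","top"):
    cv2.imwrite(f"pics/{n}0.png",read_camera(n)[...,::-1]); p=camera_params(n); print(n,p)
print(camera_params("wrist"))
E
```

```text
pics
{'time_s': 0.0, 'joint_positions': array([ 1.15032146e+00,  3.09034440e-01,  1.63518079e+00, -1.13567953e-05,
        1.19967353e+00, -6.97197862e-02]), 'dq': array([ 7.18266907e-04,  7.12689555e-04, -9.98691438e-04, -1.33504766e-03,
        9.09044440e-05,  4.90709123e-04]), 'joint_efforts': array([ 5.77082628e-04, -4.15250444e+01, -2.76664603e+01, -9.31952832e-05,
        1.02794246e-02, -3.09890247e-06]), 'eef_pos': array([0.21447267, 0.58621103, 0.24103145]), 'eef_rot': array([ 1.74477753e-01,  9.84660447e-01, -1.11502376e-03, -2.73444129e-04]), 'force': array([ 0.02537067,  0.36638265, -0.09364123]), 'torque': array([ 0.00099511, -0.02222788,  0.04339768]), 'finger_force': 0.0, 'width': 0.08543662445333494}
scene {'fx': 435.09153821931864, 'fy': 435.09153821931864, 'cx': 316.173542335378, 'cy': 241.10161971922165, 'world_from_camera': array([[ 0.4432442 ,  0.37861053, -0.81251994, -0.22919679],
       [-0.89605979,  0.21214435, -0.38996363, -0.49903522],
       [ 0.02472718,  0.90091556,  0.43328942,  0.47605915],
       [ 0.        ,  0.        ,  0.        ,  1.        ]])}
top {'fx': 433.213849504753, 'fy': 433.213849504753, 'cx': 314.7313497425971, 'cy': 245.11067206217533, 'world_from_camera': array([[-0.01948911,  0.97648009, -0.21472495,  0.25850498],
       [-0.9998088 , -0.01869186,  0.00574295, -0.14200505],
       [ 0.00159427,  0.21479582,  0.97665768,  1.05676323],
       [ 0.        ,  0.        ,  0.        ,  1.        ]])}
{'fx': 344.9358751373631, 'fy': 344.9358751373631, 'cx': 326.39521929227135, 'cy': 238.4638380523822, 'world_from_camera': array([[ 0.34381766, -0.89762853, -0.27577606,  0.14534215],
       [ 0.9390334 ,  0.32791007,  0.10339853,  0.61147742],
       [-0.00238372, -0.29451317,  0.95564445,  0.37233697],
       [ 0.        ,  0.        ,  0.        ,  1.        ]])}
```

View pics/top0.png

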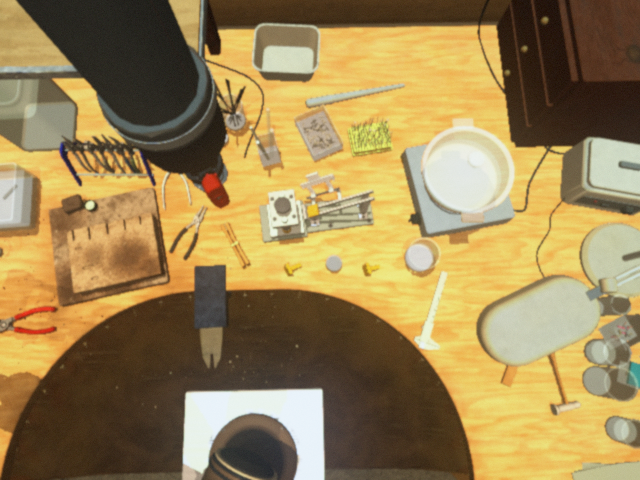

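View pics/scene0.png

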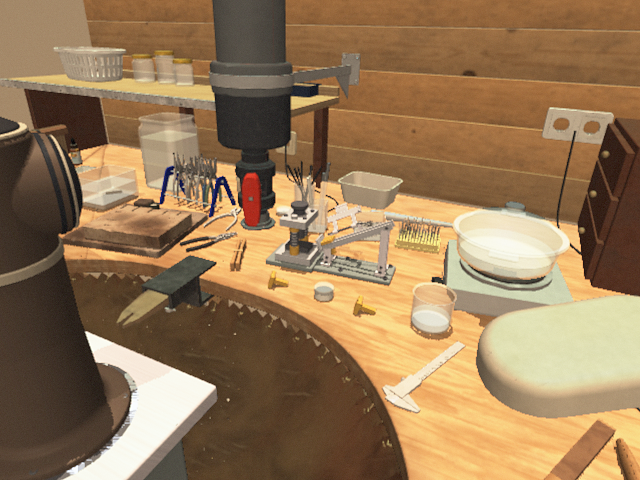

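```bash
cat > h.py <<'E'
import cv2,numpy as np
from rig import readout, read_camera, camera_params, manip
from scipy.spatial.transform import Rotation as R
def ray(p,u,v):
    T=p["world_from_camera"]; d=T[:3,:3]@np.array([(u-p["cx"])/p["fx"],-(v-p["cy"])/p["fy"],-1]); return T[:3,3],d
def px(p,u,v,z):
    o,d=ray(p,u,v); return o+d*(z-o[2])/d[2]
def proj(p,P):
    T=p["world_from_camera"]; c=T[:3,:3].T@(np.asarray(P)-T[:3,3]); return np.array([p["cx"]+p["fx"]*c[0]/-c[2],p["cy"]-p["fy"]*c[1]/-c[2]])
def tri(obs): # [(p,u,v)]
    A=np.zeros((3,3));b=np.zeros(3)
    for p,u,v in obs:
        o,d=ray(p,u,v);d=d/np.linalg.norm(d);M=np.eye(3)-np.outer(d,d);A+=M;b+=M@o
    return np.linalg.solve(A,b)
E
python3 - <<'E'
from h import *
a=cv2.imread("pics/top0.png"); cv2.imwrite("pics/topc.png",cv2.resize(a[165:285,250:400],None,fx=5,fy=5,interpolation=cv2.INTER_CUBIC))
p=camera_params("top")
for n,u,v,z in [("b1",291,269,.01),("b2",371,269,.01),("pot",334,265,.02),("die",283,206,.14),("trackup",370,192,.13)]: print(n,px(p,u,v,z).round(3))
E
```

```text
b1 [ 0.43  -0.089  0.01 ]
b2 [ 0.426 -0.285  0.01 ]
pot [ 0.436 -0.194  0.02 ]
die [ 0.55  -0.079  0.14 ]
trackup [ 0.582 -0.274  0.13 ]
```

View pics/topc.png

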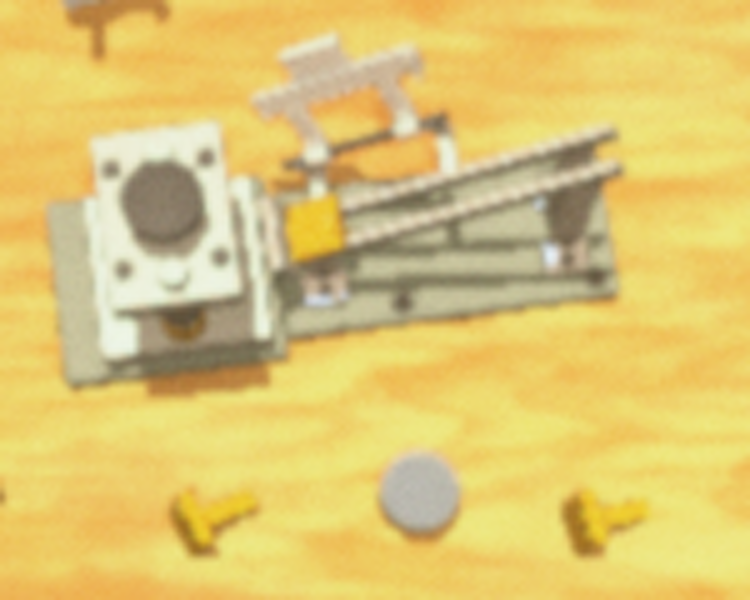

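```bash
python3 - <<'E'
from h import *
p=camera_params("top")
def c(u,v,z): return px(p,250+u/5-.4,165+v/5-.4,z)
up=c(617,151,.13); h0=c(315,227,.0662)
print("up",up.round(4),"head0",h0.round(4), "dist",np.linalg.norm((h0-up)[:2]),"exp",.151*np.cos(np.radians(28))+.008*np.sin(np.radians(28)))
print("yaw downhill",np.degrees(np.arctan2(*(h0-up)[[1,0]])))
for a,b in [((615,295),(70,385))]:
    d=c(*b,.005)-c(*a,.005); print("base yaw",np.degrees(np.arctan2(d[1],d[0])))
for n,hd,tip in [("b1",(194,521),(252,500)),("b2",(585,521),(644,508))]:
    H=c(*hd,.016);t=c(*tip,.0055); d=t-H; print(n,H.round(4),t.round(4),"post az",np.degrees(np.arctan2(d[1],d[0])),np.linalg.norm(d[:2]))
print("pot",c(420,492,.022))
# wrist feasibility
for az0 in(-80,100):
  for q1 in (-.2,-.45):
    for q23 in (1.75,2.1):
      for tilt in (-30,-15,0,15,30,45): # +: tool z leans to +y
        s=np.radians(tilt); e=np.radians(-80); post=np.array([np.cos(e),np.sin(e),0])
        z=-post*np.sin(s)+np.array([0,0,-np.cos(s)]); lat=np.cross([0,0,1],post)
        y=lat if az0==100 else -lat; x=np.cross(y,z)
        M=np.c_[x,y,z]; W=(R.from_euler('ZY',[q1,q23]).inv()*R.from_matrix(M))
        q4,q5,q6=W.as_euler('ZYZ'); q6-=np.pi/2
        w=lambda a:(a+np.pi)%(2*np.pi)-np.pi
        print(az0,q1,q23,tilt,np.round([q4,q5,w(q6)],2),"alt q4,q6",np.round([w(q4+np.pi),w(q6+np.pi)],2))
E
```

```text
up [ 0.5755 -0.2807  0.13  ] head0 [ 0.5621 -0.1444  0.0662] dist 0.13694025482622435 exp 0.1370808590239851
yaw downhill 95.65280189571565
base yaw 98.55991927878577
b1 [ 0.4296 -0.083   0.016 ] [ 0.4412 -0.111   0.0055] post az -67.441788224435 0.03032191894475977
b2 [ 0.426 -0.273  0.016] [ 0.4335 -0.3037  0.0055] post az -76.07370011548298 0.031557648696149
pot [ 0.44074118 -0.19295033  0.022     ]
-80 -0.2 1.75 -30 [-0.52  1.23  2.9 ] alt q4,q6 [ 2.63 -0.24]
-80 -0.2 1.75 -15 [-0.25  1.3   2.82] alt q4,q6 [ 2.89 -0.32]
-80 -0.2 1.75 0 [0.   1.39 2.77] alt q4,q6 [-3.14 -0.37]
-80 -0.2 1.75 15 [0.24 1.49 2.74] alt q4,q6 [-2.9  -0.41]
-80 -0.2 1.75 30 [0.48 1.6  2.73] alt q4,q6 [-2.66 -0.41]
-80 -0.2 1.75 45 [0.73 1.7  2.75] alt q4,q6 [-2.42 -0.39]
-80 -0.2 2.1 -30 [-0.62  0.93  3.12] alt q4,q6 [ 2.52 -0.03]
-80 -0.2 2.1 -15 [-0.3   0.97  2.93] alt q4,q6 [ 2.84 -0.21]
-80 -0.2 2.1 0 [0.   1.04 2.77] alt q4,q6 [-3.14 -0.37]
-80 -0.2 2.1 15 [0.27 1.15 2.64] alt q4,q6 [-2.87 -0.5 ]
-80 -0.2 2.1 30 [0.51 1.29 2.56] alt q4,q6 [-2.64 -0.58]
-80 -0.2 2.1 45 [0.73 1.44 2.52] alt q4,q6 [-2.
[... 1477 characters left out ...]
 -0.47] alt q4,q6 [2.67 2.67]
100 -0.45 1.75 -15 [-0.22  1.24 -0.57] alt q4,q6 [2.92 2.57]
100 -0.45 1.75 0 [-0.    1.39 -0.62] alt q4,q6 [-3.14  2.52]
100 -0.45 1.75 15 [ 0.21  1.55 -0.65] alt q4,q6 [-2.93  2.5 ]
100 -0.45 1.75 30 [ 0.42  1.7  -0.63] alt q4,q6 [-2.72  2.51]
100 -0.45 1.75 45 [ 0.64  1.86 -0.59] alt q4,q6 [-2.5   2.55]
100 -0.45 2.1 -30 [-0.59  0.81 -0.26] alt q4,q6 [2.55 2.88]
100 -0.45 2.1 -15 [-0.27  0.9  -0.47] alt q4,q6 [2.87 2.67]
100 -0.45 2.1 0 [ 0.    1.04 -0.62] alt q4,q6 [-3.14  2.52]
100 -0.45 2.1 15 [ 0.23  1.21 -0.72] alt q4,q6 [-2.91  2.42]
100 -0.45 2.1 30 [ 0.43  1.38 -0.78] alt q4,q6 [-2.72  2.36]
100 -0.45 2.1 45 [ 0.61  1.57 -0.8 ] alt q4,q6 [-2.53  2.35]
```

```bash
cat >> h.py <<'E'
from scipy.linalg import fractional_matrix_power
def pose(pos,az,tilt):
    """tool x azimuth az (deg), tool z down leaning toward az by tilt deg"""
    a,s=np.radians([az,tilt]); f=np.array([np.cos(a),np.sin(a),0]); k=np.array([0,0,1.])
    z=f*np.sin(s)-k*np.cos(s); x=f*np.cos(s)+k*np.sin(s)
    T=np.eye(4); T[:3,:3]=np.c_[x,np.cross(z,x),z]; T[:3,3]=pos; return T
def cur():
    o=readout.get_obs(); T=np.eye(4); T[:3,:3]=R.from_quat(o["eef_rot"]).as_matrix(); T[:3,3]=o["eef_pos"]; return T
def plan(T1,T0=None,vmax=.045,wmax=8.0,label=""):
    T0=cur() if T0 is None else T0
    D=np.linalg.inv(T0)@T1; w=R.from_matrix(D[:3,:3]).as_rotvec(); L=np.linalg.norm(D[:3,3])
    n=max(1,int(np.ceil(max(L/vmax,np.degrees(np.linalg.norm(w))/wmax)/5)))*5
    d=np.real(fractional_matrix_power(D,1/n)); r=R.from_matrix(d[:3,:3]).as_rotvec()
    print(label,n,"rows of",(d[:3,3]/.25).round(4).tolist(),(r/np.pi).round(4).tolist()); return T1
E
python3 - <<'E'
from h import *
plan(pose([.47,-.19,.22],105,0))
E
```

```text
20 rows of [-0.1532, -0.0734, 0.0043] [-0.0, 0.0, 0.0152]
```

{"op": "arm_command", "data": {"steps": [[[-0.153, -0.073, 0.004], [0, 0, 0.0152], 1], [[-0.153, -0.073, 0.004], [0, 0, 0.0152], 1], [[-0.153, -0.073, 0.004], [0, 0, 0.0152], 1], [[-0.153, -0.073, 0.004], [0, 0, 0.0152], 1], [[-0.153, -0.073, 0.004], [0, 0, 0.0152], 1]]}}

```text
time_s: 0.6
eef_pos: [0.3483, 0.4209, 0.2367]
eef_rot: [0.291, 0.957, -0.0, -0.0]
force: [0.2, 0.1, 0.1]
width: 0.0855
finger_force: 0.0
```

{"op": "arm_command", "data": {"steps": [[[-0.153, -0.073, 0.004], [0, 0, 0.0152], 1], [[-0.153, -0.073, 0.004], [0, 0, 0.0152], 1], [[-0.153, -0.073, 0.004], [0, 0, 0.0152], 1], [[-0.153, -0.073, 0.004], [0, 0, 0.0152], 1], [[-0.153, -0.073, 0.004], [0, 0, 0.0152], 1]]}}

```text
time_s: 1.1
eef_pos: [0.4381, 0.2295, 0.2319]
eef_rot: [0.403, 0.915, -0.0, -0.0]
force: [0.6, -1.3, 0.2]
width: 0.0853
finger_force: 0.0
```

{"op": "arm_command", "data": {"steps": [[[-0.153, -0.073, 0.004], [0, 0, 0.0152], 0], [[-0.153, -0.073, 0.004], [0, 0, 0.0152], 0], [[-0.153, -0.073, 0.004], [0, 0, 0.0152], 0], [[-0.153, -0.073, 0.004], [0, 0, 0.0152], 0], [[-0.153, -0.073, 0.004], [0, 0, 0.0152], 0]]}}

```text
time_s: 1.6
eef_pos: [0.48, 0.0224, 0.227]
eef_rot: [0.509, 0.861, -0.0, -0.0]
force: [0.7, 0.5, 0.0]
width: 0.043
finger_force: 0.0
```

{"op": "arm_command", "data": {"steps": [[[-0.153, -0.073, 0.004], [0, 0, 0.0152], 0], [[-0.153, -0.073, 0.004], [0, 0, 0.0152], 0], [[-0.153, -0.073, 0.004], [0, 0, 0.0152], 0], [[-0.153, -0.073, 0.004], [0, 0, 0.0152], 0], [[-0.153, -0.073, 0.004], [0, 0, 0.0152], 0]]}}

```text
time_s: 2.1
eef_pos: [0.4718, -0.1888, 0.2219]
eef_rot: [0.608, 0.794, 0.0, -0.0]
force: [0.1, 0.0, -0.4]
width: 0.0425
finger_force: 0.0
```

```bash
python3 - <<'E'
from h import *
import pickle
o=readout.get_obs(); print(o["time_s"],o["eef_pos"],o["joint_positions"],o["width"])
p=camera_params("wrist"); a=read_camera("wrist"); p2=camera_params("wrist"); print(np.abs(p["world_from_camera"]-p2["world_from_camera"]).max())
pickle.dump(p2,open("w1.pkl","wb"))
cv2.imwrite("pics/w1.png",a[...,::-1])
E
```

```text
2.1 [ 0.47183707 -0.18881987  0.22190843] [-4.66444663e-01  1.04590936e-01  1.92384605e+00  1.55640993e-04
  1.11349486e+00 -7.29359369e-01] 0.04251451043533872
0.006355417954801157
```

View pics/w1.png

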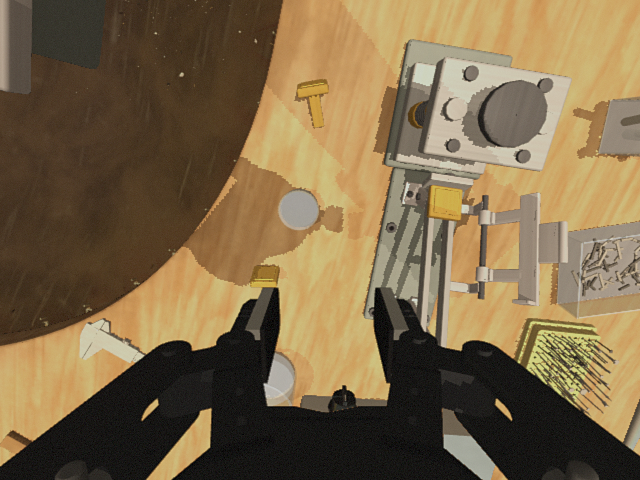

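```bash
python3 - <<'E'
from h import *
import pickle
p=camera_params("wrist"); a=read_camera("wrist")[...,::-1]; p2=camera_params("wrist"); print(np.abs(p["world_from_camera"]-p2["world_from_camera"]).max())
pickle.dump(p,open("w2.pkl","wb"))
L=np.zeros((600,800,3),np.uint8)
L[:350,:350]=cv2.resize(a[70:140,280:350],None,fx=5,fy=5,interpolation=cv2.INTER_CUBIC)
L[:600,360:800]=cv2.resize(a[180:330,370:480],None,fx=4,fy=4,interpolation=cv2.INTER_CUBIC)
L[360:600,:240]=cv2.resize(a[250:298,245:293],None,fx=5,fy=5,interpolation=cv2.INTER_CUBIC)
cv2.imwrite("pics/w2c.png",L)
E
```

```text
0.003875175510573925
```

View pics/w2c.png

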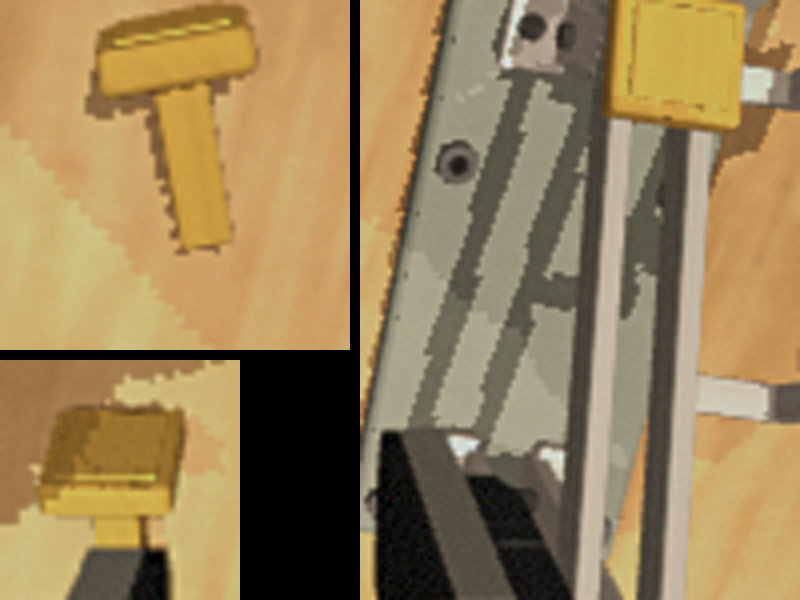

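```bash
cat >> h.py <<'E'
def track(x0,y0,yaw):
    c,s=np.cos(np.radians(28)),np.sin(np.radians(28)); f=np.array([np.cos(np.radians(yaw)),np.sin(np.radians(yaw)),0]); k=np.array([0,0,1.])
    y=f*c-k*s; z=f*s+k*c; T=np.eye(4); T[:3,:3]=np.c_[np.cross(y,z),y,z]; T[:3,3]=[x0,y0,.13]; return T
def tp(T,x,y,z): return (T@np.array([x,y,z,1]))[:3]
E
python3 - <<'E'
from h import *
import pickle
from scipy.optimize import least_squares
p=pickle.load(open("w2.pkl","rb")); t=camera_params("top")
for n,pts in {"b1":[(315.2,81.6,.028),(316.2,88,.0182),(321,118.6,.0095)],"b2":[(266.2,277.6,.028)]}.items():
    for q in pts: print(n,px(p,*q).round(4))
def cc(u,v): return 370+(u-360)/4-.4,180+v/4-.4
def res(q,parts=(1,1)):
    T=track(*q[:3]); r=[]
    h=proj(p,tp(T,0,.151,.008)); r+=list(h-[448.6,195.9])
    for (u,v) in [(632,590),(656,200)]:
        U,V=cc(u,v); s=np.linspace(0,.151,60); P=np.array([proj(p,tp(T,0,a,0)) for a in s]); o=np.argsort(P[:,1]); r.append(np.interp(V,P[o,1],P[o,0])-U)
    rt=np.r_[proj(t,tp(T,0,.151,.008))-[250+315/5-.4,165+227/5-.4],proj(t,tp(T,0,0,0))-[250+617/5-.4,165+151/5-.4]]
    return np.r_[np.array(r)*parts[0],rt*parts[1]]
for parts in [(1,1),(1,.2),(.1,1)]:
    s=least_squares(res,[.5755,-.28,97],args=(parts,)); print(s.x,res(s.x).round(1))
E
```

```text
b1 [ 0.4331 -0.0865  0.028 ]
b1 [ 0.4347 -0.0903  0.0182]
b1 [ 0.4451 -0.114   0.0095]
b2 [ 0.43   -0.2778  0.028 ]
[ 0.58121856 -0.28260027 96.68444119] [ 0.4 -0.9 -0.9 -0.5  0.8 -1.3  0.7 -2.4]
[ 0.58254828 -0.28318598 97.18737796] [ 0.2 -0.   0.  -0.3  1.1 -1.4  1.  -3. ]
[ 0.57591425 -0.28079621 95.59367205] [-1.7 -4.1 -5.8 -3.6 -0.  -0.2  0.  -0.2]
```

```bash
cat >> h.py <<'E'
def grasp(H,az,tilt=-20,back=.002):
    T=pose([0,0,0],az,tilt); T[:3,3]=np.array(H)-T[:3,2]*back; return T
E
python3 - <<'E'
from h import *
A=grasp([.429,-.2738,.0146],104.5,back=.06); B=grasp([.429,-.2738,.0146],104.5)
print(A[:3,3],B[:3,3]); plan(A); plan(B,A,vmax=.02)
E
```

```text
[ 0.4238619  -0.25393244  0.07098156] [ 0.42882873 -0.27313775  0.01647939]
 5 rows of [-0.0213, -0.0494, 0.1257] [0.0, -0.0221, 0.0004]
 5 rows of [0.0, 0.0, 0.0464] [0.0, -0.0, 0.0]
```

{"op": "arm_command", "data": {"steps": [[[-0.0213, -0.0494, 0.1257], [0, -0.0221, 0.0004], 0], [[-0.0213, -0.0494, 0.1257], [0, -0.0221, 0.0004], 0], [[-0.0213, -0.0494, 0.1257], [0, -0.0221, 0.0004], 0], [[-0.0213, -0.0494, 0.1257], [0, -0.0221, 0.0004], 0], [[-0.0213, -0.0494, 0.1257], [0, -0.0221, 0.0004], 0]]}}

```text
time_s: 2.7
eef_pos: [0.4247, -0.2485, 0.0701]
eef_rot: [0.6, 0.781, -0.105, 0.138]
force: [-1.3, -1.3, -0.2]
width: 0.0425
finger_force: 0.0
```

{"op": "arm_command", "data": {"steps": [[[0, 0, 0], [0, 0, 0], 0.1], [[0, 0, 0], [0, 0, 0], 0.1], [[0, 0, 0], [0, 0, 0], 0.1], [[0, 0, 0], [0, 0, 0], 0.1], [[0, 0, 0], [0, 0, 0], 0.1]]}}

```text
time_s: 3.2
eef_pos: [0.4269, -0.2501, 0.0728]
eef_rot: [0.601, 0.78, -0.104, 0.139]
force: [0.1, 0.2, 0.0]
width: 0.0469
finger_force: 0.0
```

```bash
python3 - <<'E'
from h import *
p=camera_params("wrist"); a=read_camera("wrist")[...,::-1]; o=readout.get_obs();print(o["eef_pos"],o["eef_rot"],o["width"])
H=np.array([.429,-.2738,.0146]); B=grasp(H,104.5)
plan(B,vmax=.02); print("head proj",proj(p,H), "TCP proj", proj(p,o["eef_pos"]))
u,v=proj(p,H).astype(int); u=np.clip(u,100,540);v=np.clip(v,75,405)
cv2.imwrite("pics/w3.png",cv2.resize(a[v-75:v+75,u-100:u+100],None,fx=4,fy=4,interpolation=cv2.INTER_CUBIC)); print(u-100,v-75)
E
```

```text
[ 0.42655304 -0.24998696  0.07251608] [ 0.60094768  0.78021693 -0.10453635  0.13854812] 0.04700836632382635
 5 rows of [-0.0019, -0.003, 0.0484] [0.0003, -0.0, 0.0003]
head proj [317.45656431 264.88044613] TCP proj [323.01519667 313.60753646]
217 189
```

View pics/w3.png

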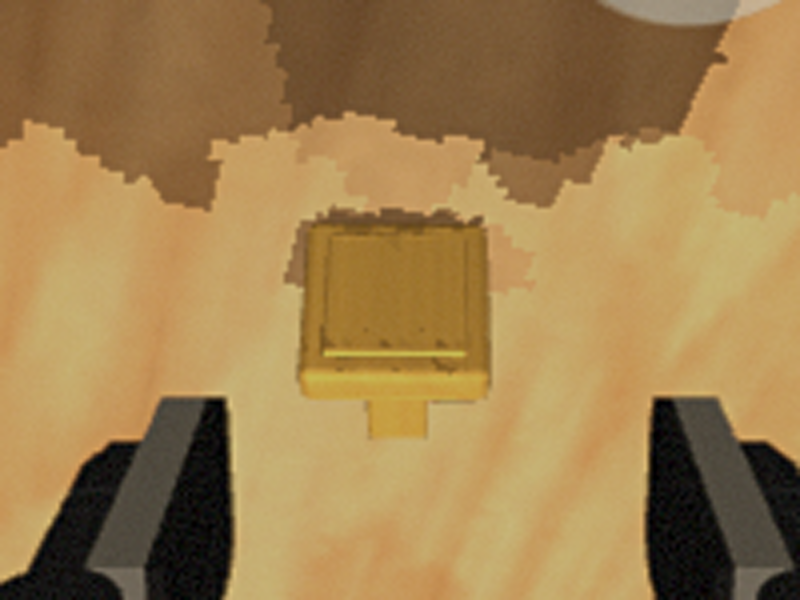

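{"op": "arm_command", "data": {"steps": [[[-0.002, -0.005, 0.048], [0, 0, 0], 0.1], [[-0.002, -0.005, 0.048], [0, 0, 0], 0.1], [[-0.002, -0.005, 0.048], [0, 0, 0], 0.1], [[-0.002, -0.005, 0.048], [0, 0, 0], 0.1], [[-0.002, -0.005, 0.048], [0, 0, 0], 0.1]]}}

```text
time_s: 3.75
eef_pos: [0.4244, -0.2733, 0.0138]
eef_rot: [0.601, 0.781, -0.105, 0.136]
force: [0.7, 0.5, 0.8]
width: 0.0472
finger_force: 0.0
```

{"op": "arm_command", "data": {"steps": [[[0, 0, 0], [0, 0, 0], 0.1], [[0, 0, 0], [0, 0, 0], -1], [[0, 0, 0], [0, 0, 0], -1], [[0, 0, 0], [0, 0, 0], -1], [[0, 0, 0], [0, 0, 0], -1]]}}

```text
time_s: 4.25
eef_pos: [0.4252, -0.273, 0.0159]
eef_rot: [0.601, 0.78, -0.105, 0.138]
force: [-0.2, 0.3, -0.6]
width: 0.0267
finger_force: 59.0
```

```bash
python3 - <<'E'
from h import *
o=readout.get_obs();print(o["time_s"],o["eef_pos"],o["eef_rot"],o["width"],o["finger_force"],o["force"])
p=camera_params("wrist");a=read_camera("wrist")[...,::-1]
print(proj(p,o["eef_pos"]))
cv2.imwrite("pics/w4.png",cv2.resize(a[215:365,225:425],None,fx=4,fy=4,interpolation=cv2.INTER_CUBIC))
E
```

```text
4.25 [ 0.42522854 -0.27301884  0.01586277] [ 0.60078287  0.7804832  -0.10485209  0.13752076] 0.026703383345574226 58.95893633365631 [-0.24440206  0.28945026 -0.64158558]
[323.85304579 314.5027778 ]
```

View pics/w4.png

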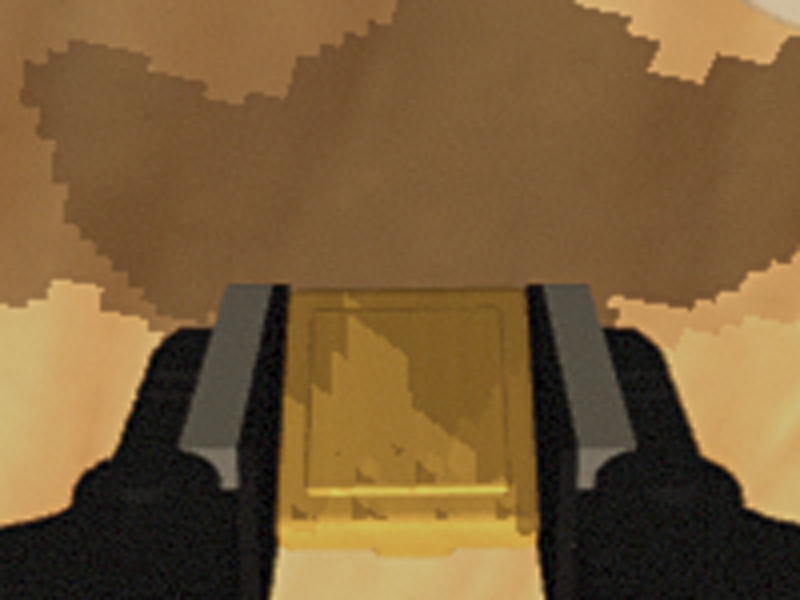

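```bash
cat >> h.py <<'E'
TILT=25
def place(T,y,z,hx=0.,hz=.0015,x=0.,az=97,tilt=TILT):
    """tool pose that puts the held head centre (tool coords hx,0,hz) at track x,y,z"""
    P=pose([0,0,0],az,tilt); P[:3,3]=tp(T,x,y,z)-P[:3,:3]@np.array([hx,0,hz]); return P
E
python3 - <<'E'
from h import *
p=camera_params("wrist"); C=cur(); R0=C[:3,:3]
print("tilt",np.degrees(np.arctan2(-R0[1,2],-R0[2,2])), np.degrees(np.arctan2(R0[1,0],R0[0,0])))
f=px(p,326.6-2.7,315,.0158); post=np.array([np.cos(np.radians(-75.5)),np.sin(np.radians(-75.5)),0])
H=f+post*.0038; H[2]=.0146; print("H tool",R0.T@(H-C[:3,3]))
L=C.copy(); L[2,3]+=.17; plan(L,C)
T=track(.580,-.2825,97)
A=place(T,.034,.06); print(A[:3,3]); plan(A,L)
E
```

```text
tilt 19.280240106611082 104.80772540548175
H tool [-3.50965046e-03 -1.39777113e-05  2.59370100e-03]
 5 rows of [-0.0463, 0.0002, -0.1279] [0.0, 0.0, -0.0]
[ 0.57298586 -0.22537442  0.16837428]
 10 rows of [0.0072, 0.0616, 0.0078] [-0.0001, 0.0249, 0.0045]
```

{"op": "arm_command", "data": {"steps": [[[-0.046, 0, -0.128], [0, 0, 0], -1], [[-0.046, 0, -0.128], [0, 0, 0], -1], [[-0.046, 0, -0.128], [0, 0, 0], -1], [[-0.046, 0, -0.128], [0, 0, 0], -1], [[-0.046, 0, -0.128], [0, 0, 0], -1]]}}

```text
time_s: 4.8
eef_pos: [0.4244, -0.2723, 0.187]
eef_rot: [0.601, 0.781, -0.105, 0.137]
force: [1.2, -0.5, -0.5]
width: 0.0264
finger_force: 59.3
```

{"op": "arm_command", "data": {"steps": [[[0.0072, 0.0616, 0.0078], [0, 0.025, 0.0045], -1], [[0.0072, 0.0616, 0.0078], [0, 0.025, 0.0045], -1], [[0.0072, 0.0616, 0.0078], [0, 0.025, 0.0045], -1], [[0.0072, 0.0616, 0.0078], [0, 0.025, 0.0045], -1], [[0.0072, 0.0616, 0.0078], [0, 0.025, 0.0045], -1]]}}

```text
time_s: 5.3
eef_pos: [0.4988, -0.2479, 0.1753]
eef_rot: [0.637, 0.771, 0.02, -0.015]
force: [-0.1, 0.5, -0.7]
width: 0.0262
finger_force: 59.3
```

{"op": "arm_command", "data": {"steps": [[[0.0072, 0.0616, 0.0078], [0, 0.025, 0.0045], -1], [[0.0072, 0.0616, 0.0078], [0, 0.025, 0.0045], -1], [[0.0072, 0.0616, 0.0078], [0, 0.025, 0.0045], -1], [[0.0072, 0.0616, 0.0078], [0, 0.025, 0.0045], -1], [[0.0072, 0.0616, 0.0078], [0, 0.025, 0.0045], -1]]}}

```text
time_s: 5.8
eef_pos: [0.5732, -0.2252, 0.1679]
eef_rot: [0.647, 0.73, 0.143, -0.166]
force: [-0.0, -0.0, -0.8]
width: 0.0265
finger_force: 59.3
```

{"op": "arm_command", "data": {"steps": [[[0, 0, 0], [0, 0, 0], -1], [[0, 0, 0], [0, 0, 0], -1], [[0, 0, 0], [0, 0, 0], -1], [[0, 0, 0], [0, 0, 0], -1], [[0, 0, 0], [0, 0, 0], -1]]}}

```text
time_s: 6.3
eef_pos: [0.5722, -0.225, 0.1685]
eef_rot: [0.647, 0.731, 0.142, -0.164]
force: [-1.0, -0.5, 0.1]
width: 0.0264
finger_force: 59.3
```

```bash
python3 - <<'E'
from h import *
import pickle
o=readout.get_obs();print(o["time_s"],o["eef_pos"],o["width"],o["force"],o["joint_positions"])
p=camera_params("wrist");a=read_camera("wrist")[...,::-1]; C=cur(); pickle.dump((p,C),open("w5.pkl","wb"))
print("tilt",np.degrees(np.arctan2(C[1,2],-C[2,2])), np.degrees(np.arctan2(C[1,0],C[0,0])),proj(p,o["eef_pos"]))
b=np.zeros((600,800,3),np.uint8)
b[:]=cv2.resize(a[100:400,140:540],None,fx=2,fy=2,interpolation=cv2.INTER_CUBIC)
# scene inset
s=read_camera("scene")[...,::-1]; t=camera_params("scene"); u,v=proj(t,o["eef_pos"]).astype(int); print(u,v)
b[:300,:280]=cv2.resize(s[v-40:v+60,u-45:u+48],(280,300),interpolation=cv2.INTER_CUBIC)
cv2.imwrite("pics/w5.png",b); cv2.imwrite("pics/w5full.png",a)
E
```

```text
6.3 [ 0.5722375  -0.2250266   0.16847037] 0.026415903151544188 [-0.99237275 -0.47557755  0.14987762] [-0.60413621  0.52626343  1.54623215  0.3259181   1.38401388 -0.83695345]
tilt 24.925028405554638 96.8390576271095 [323.52977816 313.12801175]
366 199
```

View pics/w5.png

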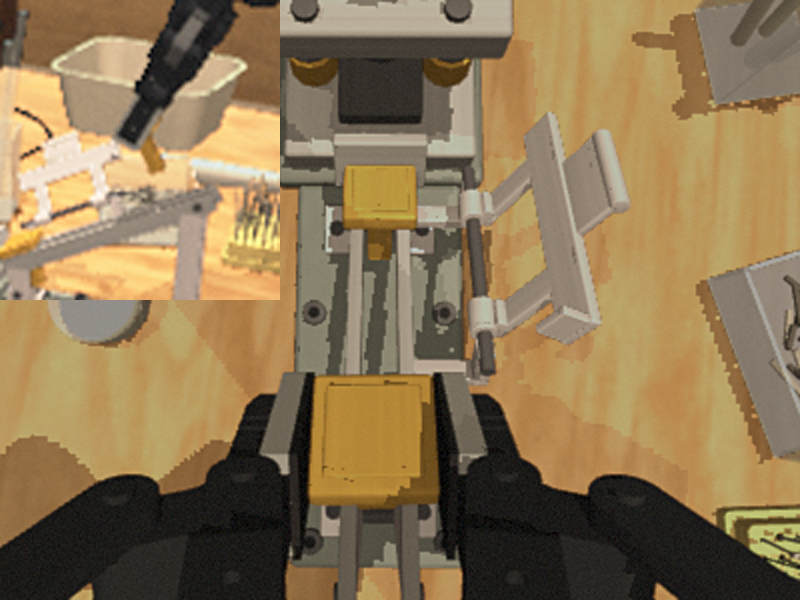

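```bash
python3 - <<'E'
from h import *
C=cur(); T=track(.580,-.2825,97); 
hd=(C@np.array([-.002,0,.002,1]))[:3]; print("head in track",np.linalg.inv(T)@np.r_[hd,1])
d=C[:3,:3].T@(-T[:3,2]); print("track down in tool",d, "row share for 7mm:",d*.007/.25)
E
```

```text
head in track [-5.84229707e-04  3.34689793e-02  5.81863505e-02  1.00000000e+00]
track down in tool [-0.799908    0.00449446  0.60010582] row share for 7mm: [-0.02239742  0.00012584  0.01680296]
```

{"op": "arm_command", "data": {"steps": [[[0, 0.0064, 0], [0, 0, 0], -1], [[-0.022, 0, 0.0165], [0, 0, 0], -1], [[-0.022, 0, 0.0165], [0, 0, 0], -1], [[-0.022, 0, 0.0165], [0, 0, 0], -1], [[0, 0, 0], [0, 0, 0], -1]]}}

```text
time_s: 6.9
eef_pos: [0.5743, -0.2349, 0.1477]
eef_rot: [0.648, 0.73, 0.142, -0.166]
force: [0.4, -0.2, -1.0]
width: 0.0261
finger_force: 59.3
```

{"op": "arm_command", "data": {"steps": [[[-0.016, 0, 0.012], [0, 0, 0], -1], [[-0.016, 0, 0.012], [0, 0, 0], -1], [[-0.016, 0, 0.012], [0, 0, 0], -1], [[0, 0, 0], [0, 0, 0], -1], [[0, 0, 0], [0, 0, 0], -1]]}}

```text
time_s: 7.4
eef_pos: [0.5759, -0.2417, 0.1361]
eef_rot: [0.648, 0.73, 0.143, -0.165]
force: [0.1, 0.0, -0.5]
width: 0.0267
finger_force: 59.3
```

```bash
python3 - <<'E'
from h import *
o=readout.get_obs();print(o["time_s"],o["eef_pos"],o["width"],o["force"],o["torque"])
T=track(.580,-.2825,97);C=cur(); print("head in track",np.linalg.inv(T)@(C@np.array([-.002,0,.002,1])))
a=read_camera("wrist")[...,::-1]
b=cv2.resize(a[200:400,200:460],None,fx=3,fy=3,interpolation=cv2.INTER_CUBIC)
s=read_camera("scene")[...,::-1]; t=camera_params("scene"); u,v=proj(t,o["eef_pos"]).astype(int); print(u,v)
b[:240,:240]=cv2.resize(s[v-30:v+30,u-30:u+30],(240,240),interpolation=cv2.INTER_CUBIC)
cv2.imwrite("pics/w6.png",b)
E
```

```text
7.4 [ 0.57588512 -0.2416902   0.13610399] 0.02667240033861971 [ 0.11490325  0.01933446 -0.50253724] [-0.25983226 -0.03135965  0.02806236]
head in track [8.73627966e-04 3.37442320e-02 2.18416017e-02 1.00000000e+00]
373 215
```

View pics/w6.png

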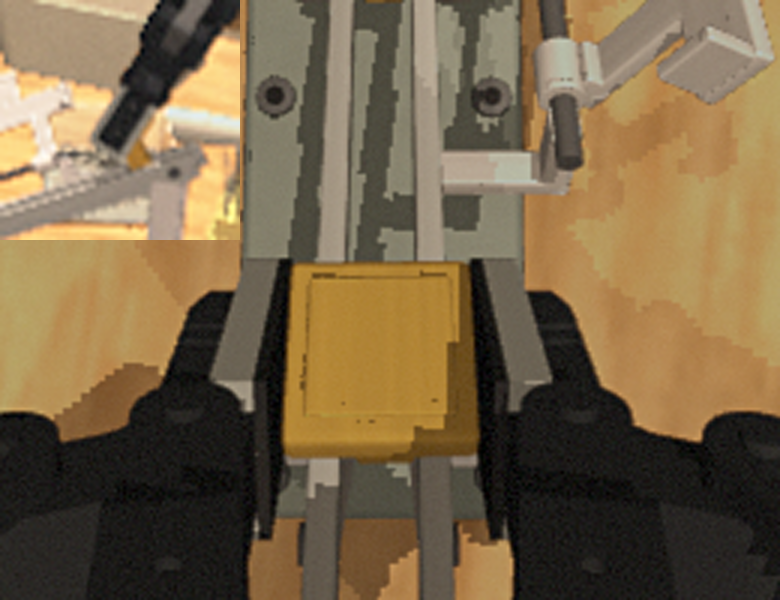

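{"op": "arm_command", "data": {"steps": [[[-0.0128, -0.001, 0.0096], [0, 0, 0], -1], [[-0.0128, 0, 0.0096], [0, 0, 0], -1], [[-0.0128, 0, 0.0096], [0, 0, 0], -1], [[0, 0, 0], [0, 0, 0], -1], [[0, 0, 0], [0, 0, 0], -1]]}}

```text
time_s: 8.0
eef_pos: [0.5762, -0.2473, 0.1253]
eef_rot: [0.648, 0.73, 0.143, -0.165]
force: [0.2, -0.1, -0.9]
width: 0.0264
finger_force: 59.3
```

{"op": "arm_command", "data": {"steps": [[[-0.0048, 0, 0.0036], [0, 0, 0], -1], [[0, 0, 0], [0, 0, 0], -1], [[-0.0032, 0, 0.0024], [0, 0, 0], -1], [[0, 0, 0], [0, 0, 0], -1], [[0, 0, 0], [0, 0, 0], -1]]}}

```text
time_s: 8.5
eef_pos: [0.5764, -0.2485, 0.1235]
eef_rot: [0.647, 0.73, 0.143, -0.165]
force: [0.3, -0.4, -0.5]
width: 0.0264
finger_force: 59.3
```

```bash
python3 - <<'E'
from h import *
o=readout.get_obs();print(o["time_s"],o["eef_pos"],o["width"],o["force"],o["torque"])
T=track(.580,-.2825,97);C=cur(); print("head in track",np.linalg.inv(T)@(C@np.array([-.002,0,.002,1])))
E
```

```text
8.5 [ 0.57643894 -0.24850107  0.12346864] 0.02635622899652117 [ 0.34180726 -0.41387566 -0.54784459] [-0.2423108  -0.07572507  0.00127721]
head in track [5.93880984e-04 3.36467927e-02 7.47975078e-03 1.00000000e+00]
```

{"op": "arm_command", "data": {"steps": [[[-0.0048, 0, 0.0036], [0, 0, 0], -1], [[0, 0, 0], [0, 0, 0], -1], [[0, 0, 0], [0, 0, 0], -1], [[0, 0, 0], [0, 0, 0], -1], [[0, 0, 0], [0, 0, 0], -1]]}}

```text
time_s: 9.0
eef_pos: [0.5765, -0.2492, 0.1221]
eef_rot: [0.647, 0.73, 0.142, -0.165]
force: [0.6, 0.9, -1.8]
width: 0.0266
finger_force: 59.3
```

{"op": "arm_command", "data": {"steps": [[[-0.0032, 0, 0.0024], [0, 0, 0], -1], [[0, 0, 0], [0, 0, 0], -1], [[0, 0, 0], [0, 0, 0], -1], [[0, 0, 0], [0, 0, 0], -1], [[0, 0, 0], [0, 0, 0], -1]]}}

```text
time_s: 9.5
eef_pos: [0.5766, -0.2495, 0.1214]
eef_rot: [0.647, 0.73, 0.143, -0.165]
force: [-0.7, 0.7, 0.8]
width: 0.0264
finger_force: 59.4
```

{"op": "arm_command", "data": {"steps": [[[0, 0, 0], [0, 0, 0], -0.1], [[0, 0, 0], [0, 0, 0], -0.1], [[0, 0, 0], [0, 0, 0], -0.1], [[0, 0, 0], [0, 0, 0], -0.1], [[0, 0, 0], [0, 0, 0], -0.1]]}}

```text
time_s: 10.0
eef_pos: [0.5766, -0.2498, 0.1212]
eef_rot: [0.648, 0.73, 0.142, -0.165]
force: [-0.4, 0.7, -0.6]
width: 0.0384
finger_force: 0.0
```

{"op": "arm_command", "data": {"steps": [[[0.06, 0, -0.05], [0, 0, 0], -0.1], [[0.06, 0, -0.05], [0, 0, 0], -0.1], [[0.06, 0, -0.05], [0, 0, 0], -0.1], [[0, 0, 0], [0, 0, 0], 0], [[0, 0, 0], [0, 0, 0], 0]]}}

```text
time_s: 10.5
eef_pos: [0.5744, -0.2253, 0.1754]
eef_rot: [0.647, 0.731, 0.142, -0.163]
force: [-0.7, 0.3, -0.5]
width: 0.0427
finger_force: 0.0
```

```bash
python3 - <<'E'
from h import *
import pickle
o=readout.get_obs();print(o["time_s"],o["eef_pos"],o["width"],o["force"])
p=camera_params("wrist");a=read_camera("wrist")[...,::-1]; pickle.dump((p,cur()),open("w7.pkl","wb"))
b=cv2.resize(a[80:380,160:560],None,fx=2,fy=2,interpolation=cv2.INTER_CUBIC)
s=read_camera("scene")[...,::-1]
b[420:600,:250]=cv2.resize(s[200:290,265:390],(250,180),interpolation=cv2.INTER_CUBIC)
cv2.imwrite("pics/w7.png",b)
H=np.array([.4314-.001,-.0828,.0146])
for back in (.1,.002): B=grasp(H,114,back=back); print(B[:3,3])
A=grasp(H,114,back=.09)
M=pose([.48,-.17,.21],105,0); plan(M); plan(A,M); plan(grasp(H,114),A,vmax=.02)
E
```

```text
10.5 [ 0.57439519 -0.22525161  0.17544344] 0.04268854762423442 [-0.72372467  0.33563515 -0.53433354]
[ 0.41648879 -0.05155491  0.10856926]
[ 0.43012178 -0.0821751   0.01647939]
 5 rows of [0.0627, -0.0658, -0.0133] [0.0016, -0.0279, -0.0089]
 5 rows of [0.1153, -0.0185, 0.0737] [-0.0017, -0.0222, -0.0099]
 5 rows of [-0.0, 0.0, 0.0704] [0.0, 0.0, -0.0]
```

View pics/w7.png

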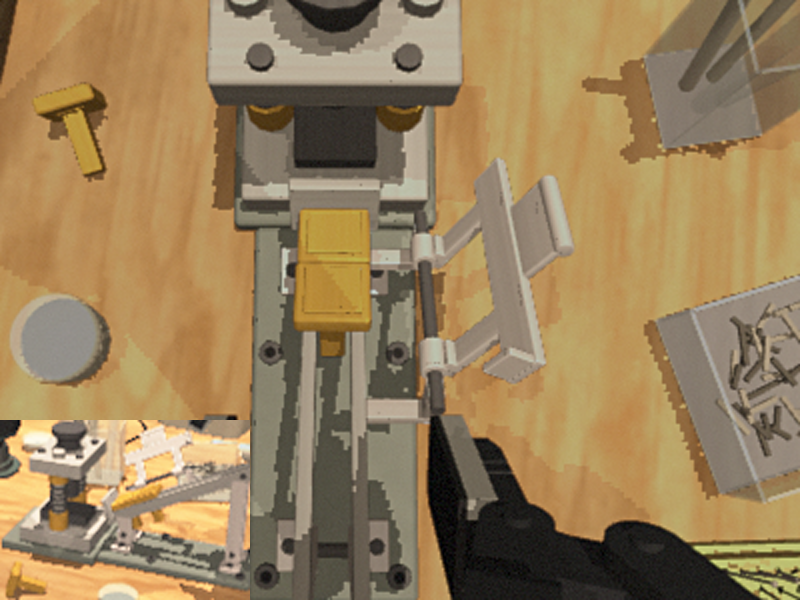

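```bash
python3 - <<'E'
from h import *
import pickle
p,C=pickle.load(open("w7.pkl","rb"))
for b in (0,3): print(px(p,194-b,130,.028),px(p,206-b,165,.0095))
# track refit check w7: head0 face centre crop(335,234), head2 (332,293)
for u,v,y in [(334,234,.151),(332,293,.123)]: print(px(p,160+u/2-3,80+v/2,.13-y*np.sin(np.radians(28))+.008*np.cos(np.radians(28))), tp(track(.580,-.2825,97),0,y,.008))
E
```

```text
[ 0.43643969 -0.08813941  0.028     ] [ 0.44539751 -0.11381454  0.0095    ]
[ 0.43371403 -0.08846756  0.028     ] [ 0.44254569 -0.11415912  0.0095    ]
[ 0.56367416 -0.14613576  0.06617337] [ 0.56329405 -0.14644092  0.06617337]
[ 0.56620461 -0.17145478  0.07931858] [ 0.56630696 -0.17097918  0.07931858]
```

{"op": "arm_command", "data": {"steps": [[[0.063, -0.066, -0.013], [0.0016, -0.028, -0.009], 0.1], [[0.063, -0.066, -0.013], [0.0016, -0.028, -0.009], 0.1], [[0.063, -0.066, -0.013], [0.0016, -0.028, -0.009], 0.1], [[0.063, -0.066, -0.013], [0.0016, -0.028, -0.009], 0.1], [[0.063, -0.066, -0.013], [0.0016, -0.028, -0.009], 0.1]]}}

```text
time_s: 11.1
eef_pos: [0.4791, -0.1695, 0.2098]
eef_rot: [0.608, 0.794, -0.001, 0.002]
force: [0.1, 0.7, -0.4]
width: 0.0472
finger_force: 0.0
```

{"op": "arm_command", "data": {"steps": [[[0.115, -0.0185, 0.074], [-0.0017, -0.0222, -0.01], 0.1], [[0.115, -0.0185, 0.074], [-0.0017, -0.0222, -0.01], 0.1], [[0.115, -0.0185, 0.074], [-0.0017, -0.0222, -0.01], 0.1], [[0.115, -0.0185, 0.074], [-0.0017, -0.0222, -0.01], 0.1], [[0.115, -0.0185, 0.074], [-0.0017, -0.0222, -0.01], 0.1]]}}

```text
time_s: 11.6
eef_pos: [0.4173, -0.0541, 0.0981]
eef_rot: [0.534, 0.827, -0.095, 0.148]
force: [1.0, -0.4, -0.1]
width: 0.0472
finger_force: 0.0
```

{"op": "arm_command", "data": {"steps": [[[0, 0, 0], [0, 0, 0], 0.1], [[0, 0, 0], [0, 0, 0], 0.1], [[0, 0, 0], [0, 0, 0], 0.1], [[0, 0, 0], [0, 0, 0], 0.1], [[0, 0, 0], [0, 0, 0], 0.1]]}}

```text
time_s: 12.1
eef_pos: [0.4192, -0.0559, 0.0998]
eef_rot: [0.536, 0.826, -0.094, 0.147]
force: [0.2, 0.1, 0.3]
width: 0.0472
finger_force: 0.0
```

```bash
python3 - <<'E'
from h import *
import pickle
o=readout.get_obs();print(o["time_s"],o["eef_pos"],o["width"],o["joint_positions"])
p=camera_params("wrist");a=read_camera("wrist")[...,::-1]; cv2.imwrite("pics/w8.png",a); pickle.dump((p,cur()),open("w8.pkl","wb"))
C=cur(); print("tilt",np.degrees(np.arctan2(C[1,2],-C[2,2])), np.degrees(np.arctan2(C[1,0],C[0,0])))
H=np.array([.4304,-.0828,.0146]); print(proj(p,H))
hsv=cv2.cvtColor(a,cv2.COLOR_BGR2HSV); u,v=proj(p,H).astype(int); print("center hsv",hsv[v,u], "bg",hsv[v,u-60],hsv[v,u+60],hsv[v-50,u])
w=a[v-60:v+60:6,u-60:u+60:6]; 
print(cv2.cvtColor(w,cv2.COLOR_BGR2HSV)[...,1])
print(cv2.cvtColor(w,cv2.COLOR_BGR2HSV)[...,0])
E
```

```text
12.1 [ 0.41923079 -0.05585168  0.09977464] 0.04717882428475126 [-0.00877659  0.08253219  2.30046453 -0.52382512  0.67441172 -0.0289781 ]
tilt -18.46658128232286 114.02849742668394
[323.75979439 244.18586413]
center hsv [ 20 173 187] bg [ 17 132 218] [ 21 101 229] [ 16 138 139]
[[155 142 135 149 141 141 147 147 144 139 139 136 141 147 141 150 147 142
  136 141]
 [153 134 142 149 130 128 134 146 140 143 145 140 144 136 143 147 146 131
  136 129]
 [147 138 132 132 128 130 130 131 128 123 135 135 142 141 137 145 143 137
  136 122]
 [146 134 132 130 128 124 125 120 123 121 121 128 139 145 139 149 129 127
  126 123]
 [141 134 135 128 126 124 111 121 118 117 118 127 136 144 147 126 128 127
  120 122]
 [135 144 129 126 126 119 110 121 119 118 121 123 132 145 130 128 127 118
  113 116]
 [134 133 126 130 122 108 109 105 101 120 121 124 134 126 122 121 121 112
  122 117]
 [130 132 126 128 118 108 108 128 156 161 163 167 174 169 119 122 111 120
  115 114]
 [131 128 129 124 109 107 104 172 175 169 176 174 177 172 128 116 115 119
  114 121]
 [133 125 122 115 107 110 129 172 170 175 175 170 173 172
[... 1439 characters left out ...]
18 18]
 [16 17 17 19 20 19 16 19 19 20 20 19 19 19 17 18 19 19 18 18]
 [17 17 18 20 21 19 21 19 19 20 20 19 20 20 19 19 20 20 19 21]
 [17 19 19 19 19 18 21 19 19 19 20 19 20 19 20 22 20 19 20 21]
 [18 20 19 19 19 21 22 19 19 18 18 19 19 19 21 21 20 19 20 22]
 [19 19 19 19 19 21 21 21 22 21 22 22 21 22 21 21 19 22 22 21]
 [19 18 20 19 20 21 20 19 20 19 22 21 18 21 21 19 21 19 22 20]
 [19 19 18 19 20 19 18 20 20 19 22 21 19 19 19 19 19 22 21 19]
 [19 18 18 18 18 18 20 21 19 18 18 18 21 21 19 20 21 21 20 19]
 [17 17 17 17 17 19 20 20 18 18 18 21 21 20 20 19 20 21 19 18]
 [19 66 17 17 17 20 21 19 18 19 18 20 21 19 19 21 20 19 17 21]
 [21 75 17 16 18 20 19 18 19 19 21 21 20 20 20 20 20 17 20 23]]
```

```bash
cat >> h.py <<'E'
def brass(a,box,smin=152):
    """rows/extent of brass mask in box u0,u1,v0,v1 (a BGR)"""
    u0,u1,v0,v1=box; h=cv2.cvtColor(cv2.GaussianBlur(a,(3,3),0),cv2.COLOR_BGR2HSV)[v0:v1,u0:u1]
    m=((h[...,1]>smin)&(h[...,0]>14)&(h[...,0]<26)&(h[...,2]>60)).astype(np.uint8)
    n,l,s,c=cv2.connectedComponentsWithStats(cv2.morphologyEx(m,cv2.MORPH_OPEN,np.ones((3,3),np.uint8))); k=1+np.argmax(s[1:,4]); return l==k
def rows(m,u0,v0,step=4):
    for v in range(0,m.shape[0],step):
        w=np.flatnonzero(m[v]); 
        if len(w): print(v0+v,u0+w[0],u0+w[-1],"mid",u0+(w[0]+w[-1])/2)
E
python3 - <<'E'
from h import *
import pickle
a=cv2.imread("pics/w8.png"); p,C=pickle.load(open("w8.pkl","rb"))
m=brass(a,(270,380,190,300)); rows(m,270,190)
print("TCP",proj(p,C[:3,3]),"axis at 90mm",proj(p,(C@[0,0,.088,1])[:3]))
E
```

```text
226 309 341 mid 325.0
230 305 344 mid 324.5
234 305 344 mid 324.5
238 304 344 mid 324.0
242 305 344 mid 324.5
246 305 344 mid 324.5
250 304 344 mid 324.0
254 304 345 mid 324.5
258 304 345 mid 324.5
262 305 344 mid 324.5
266 318 331 mid 324.5
270 319 331 mid 325.0
274 319 330 mid 324.5
TCP [323.82326855 313.57321633] axis at 90mm [324.77154902 247.41454008]
```

```bash
python3 - <<'E'
from h import *
C=cur(); H=np.array([.4304,-.0828,.0146]); plan(grasp(H,114),vmax=.02); print(C[:3,:3].T@(H-C[:3,3]))
E
```

```text
5 rows of [0.0013, -0.0005, 0.0703] [0.0001, 0.0001, 0.0]
[ 0.00164999 -0.00068694  0.08990578]
```

{"op": "arm_command", "data": {"steps": [[[0.0013, -0.001, 0.07], [0, 0, 0], 0.1], [[0.0013, -0.001, 0.07], [0, 0, 0], 0.1], [[0.0013, -0.001, 0.07], [0, 0, 0], 0.1], [[0.0013, -0.001, 0.07], [0, 0, 0], 0.1], [[0.0013, -0.001, 0.07], [0, 0, 0], 0.1]]}}

```text
time_s: 12.65
eef_pos: [0.4291, -0.0823, 0.0158]
eef_rot: [0.536, 0.826, -0.095, 0.147]
force: [0.0, -0.4, 0.8]
width: 0.0468
finger_force: 0.0
```

{"op": "arm_command", "data": {"steps": [[[0, 0, 0], [0, 0, 0], 0.1], [[0, 0, 0], [0, 0, 0], -1], [[0, 0, 0], [0, 0, 0], -1], [[0, 0, 0], [0, 0, 0], -1], [[0, 0, 0], [0, 0, 0], -1]]}}

```text
time_s: 13.15
eef_pos: [0.4289, -0.0814, 0.0167]
eef_rot: [0.535, 0.827, -0.094, 0.147]
force: [-0.3, 0.7, 0.8]
width: 0.0264
finger_force: 59.0
```

```bash
python3 - <<'E'
from h import *
o=readout.get_obs();print(o["time_s"],o["eef_pos"],o["width"],o["finger_force"])
a=read_camera("wrist")[...,::-1]; cv2.imwrite("pics/w9.png",a); rows(brass(a,(260,400,240,380)),260,240)
b=cv2.imread("pics/w4.png"); b=cv2.resize(b,None,fx=.25,fy=.25,interpolation=cv2.INTER_AREA); print("ref"); rows(brass(b,(35,175,25,150)),260,240)
C=cur(); L=C.copy(); L[2,3]+=.17; plan(L,C)
M=pose([.47,-.2,.20],100,5); plan(M,L)
# head must go to same place as last time: released TCP (.5766,-.2496,.1213), rot tilt 25 az 97; pre = 36+14+2.5 mm up track z
T=track(.580,-.2825,97); G=pose([.5766,-.2496,.1213],96.85,25); A=G.copy(); A[:3,3]+=T[:3,2]*.054; plan(A,M); print(A[:3,3])
E
```

```text
13.15 [ 0.42888395 -0.08135521  0.01672037] 0.02635224089476647 59.01888370513916
284 298 355 mid 326.5
288 297 356 mid 326.5
292 296 356 mid 326.0
296 296 356 mid 326.0
300 296 356 mid 326.0
304 296 357 mid 326.5
308 296 357 mid 326.5
312 295 357 mid 326.0
316 295 358 mid 326.5
320 295 358 mid 326.5
324 295 358 mid 326.5
328 294 358 mid 326.0
332 294 358 mid 326.0
336 294 359 mid 326.5
340 294 359 mid 326.5
344 294 359 mid 326.5
348 318 335 mid 326.5
ref
288 297 356 mid 326.5
292 297 356 mid 326.5
296 296 356 mid 326.0
300 296 356 mid 326.0
304 296 357 mid 326.5
308 296 357 mid 326.5
312 296 357 mid 326.5
316 295 357 mid 326.0
320 295 358 mid 326.5
324 295 358 mid 326.5
328 294 358 mid 326.0
332 294 358 mid 326.0
336 294 359 mid 326.5
340 294 359 mid 326.5
344 294 359 mid 326.5
348 293 359 mid 326.0
352 319 337 mid 328.0
 5 rows of [-0.0468, 0.0001, -0.1277] [0.0, 0.0, 0.0]
 5 rows of [-0.1018, 0.0012, 0.0072] [0.0022, 0.0278, 0.0158]
 5 rows of [-0.0369, 0.0788, 0.0172] [-0.0009, 0.0222, 0.0034]
[ 0.57351043 -0.2244375   0.16897917]
```

{"op": "arm_command", "data": {"steps": [[[-0.047, 0, -0.128], [0, 0, 0], -1], [[-0.047, 0, -0.128], [0, 0, 0], -1], [[-0.047, 0, -0.128], [0, 0, 0], -1], [[-0.047, 0, -0.128], [0, 0, 0], -1], [[-0.047, 0, -0.128], [0, 0, 0], -1]]}}

```text
time_s: 13.7
eef_pos: [0.4278, -0.0813, 0.1878]
eef_rot: [0.535, 0.827, -0.095, 0.146]
force: [0.1, -0.5, -0.5]
width: 0.0262
finger_force: 59.3
```

{"op": "arm_command", "data": {"steps": [[[-0.102, 0.001, 0.007], [0.002, 0.028, 0.016], -1], [[-0.102, 0.001, 0.007], [0.002, 0.028, 0.016], -1], [[-0.102, 0.001, 0.007], [0.002, 0.028, 0.016], -1], [[-0.102, 0.001, 0.007], [0.002, 0.028, 0.016], -1], [[-0.102, 0.001, 0.007], [0.002, 0.028, 0.016], -1]]}}

```text
time_s: 14.2
eef_pos: [0.47, -0.2016, 0.2009]
eef_rot: [0.644, 0.764, 0.032, -0.035]
force: [0.8, 0.1, -0.6]
width: 0.026
finger_force: 59.3
```

{"op": "arm_command", "data": {"steps": [[[-0.037, 0.078, 0.017], [-0.001, 0.022, 0.0034], -1], [[-0.037, 0.078, 0.017], [-0.001, 0.022, 0.0034], -1], [[-0.037, 0.078, 0.017], [-0.001, 0.022, 0.0034], -1], [[-0.037, 0.078, 0.017], [-0.001, 0.022, 0.0034], -1], [[-0.037, 0.078, 0.017], [-0.001, 0.022, 0.0034], -1]]}}

```text
time_s: 14.7
eef_pos: [0.5724, -0.226, 0.1687]
eef_rot: [0.649, 0.729, 0.146, -0.162]
force: [-0.4, 0.3, -0.5]
width: 0.0264
finger_force: 59.3
```

{"op": "arm_command", "data": {"steps": [[[0, 0, 0], [0, 0, 0], -1], [[0, 0, 0], [0, 0, 0], -1], [[0, 0, 0], [0, 0, 0], -1], [[0, 0, 0], [0, 0, 0], -1], [[0, 0, 0], [0, 0, 0], -1]]}}

```text
time_s: 15.2
eef_pos: [0.5715, -0.2253, 0.1701]
eef_rot: [0.649, 0.729, 0.145, -0.161]
force: [-0.0, 0.3, -0.3]
width: 0.0267
finger_force: 59.4
```

```bash
python3 - <<'E'
from h import *
o=readout.get_obs();print(o["time_s"],o["eef_pos"],o["width"],o["finger_force"])
T=track(.580,-.2825,97); G=pose([.5766,-.2496,.1213],96.85,25); A=G.copy(); A[:3,3]+=T[:3,2]*.054; plan(A)
a=read_camera("wrist")[...,::-1]; cv2.imwrite("pics/w10.png",a); rows(brass(a,(260,400,240,380)),260,240,10)
E
```

```text
15.2 [ 0.57151595 -0.22533206  0.1700997 ] 0.026665447659882904 59.37034070491791
 5 rows of [0.0001, 0.0017, 0.001] [0.0003, 0.0, -0.0001]
290 296 356 mid 326.0
300 296 356 mid 326.0
310 295 357 mid 326.0
320 295 357 mid 326.0
330 294 358 mid 326.0
340 294 359 mid 326.5
```

{"op": "arm_command", "data": {"steps": [[[0, 0.004, 0.002], [0.0007, 0, 0], -1], [[0, 0.004, 0.002], [0.0008, 0, 0], -1], [[0, 0, 0], [0, 0, 0], -1], [[0, 0, 0], [0, 0, 0], -1], [[0, 0, 0], [0, 0, 0], -1]]}}

```text
time_s: 15.75
eef_pos: [0.5736, -0.2251, 0.168]
eef_rot: [0.649, 0.729, 0.143, -0.163]
force: [-0.4, -0.4, -0.4]
width: 0.0264
finger_force: 59.4
```

```bash
python3 - <<'E'
from h import *
o=readout.get_obs();print(o["time_s"],o["eef_pos"],o["width"],o["finger_force"])
T=track(.580,-.2825,97); G=pose([.5766,-.2496,.1213],96.85,25); A=G.copy(); A[:3,3]+=T[:3,2]*.054; plan(A); plan(G)
E
```

```text
15.75 [ 0.57357291 -0.2250833   0.16795691] 0.026382217879009136 59.36950922012329
 5 rows of [0.0008, 0.0, -0.0005] [-0.0001, -0.0001, -0.0002]
 5 rows of [-0.0337, 0.0001, 0.0255] [-0.0001, -0.0001, -0.0002]
```

Aligned within a few tenths of a millimetre of the previous good insertion line; descend.

{"op": "arm_command", "data": {"steps": [[[-0.022, 0, 0.0165], [0, 0, 0], -1], [[-0.022, 0, 0.0165], [0, 0, 0], -1], [[-0.022, 0, 0.0165], [0, 0, 0], -1], [[-0.022, 0, 0.0165], [0, 0, 0], -1], [[-0.022, 0, 0.0165], [0, 0, 0], -1]]}}

```text
time_s: 16.25
eef_pos: [0.5752, -0.2415, 0.1368]
eef_rot: [0.649, 0.729, 0.143, -0.163]
force: [-0.6, 0.5, -0.8]
width: 0.0264
finger_force: 59.4
```

{"op": "arm_command", "data": {"steps": [[[-0.02, 0, 0.015], [0, 0, 0], -1], [[-0.02, 0, 0.015], [0, 0, 0], -1], [[-0.012, 0, 0.009], [0, 0, 0], -1], [[0, 0, 0], [0, 0, 0], -1], [[0, 0, 0], [0, 0, 0], -1]]}}

```text
time_s: 16.75
eef_pos: [0.5763, -0.2487, 0.1234]
eef_rot: [0.649, 0.729, 0.143, -0.163]
force: [-0.3, -0.9, -1.1]
width: 0.0264
finger_force: 59.4
```

```bash
python3 - <<'E'
from h import *
o=readout.get_obs();print(o["time_s"],o["eef_pos"],o["force"])
G=pose([.5766,-.2496,.1213],96.85,25); plan(G)
E
```

```text
16.75 [ 0.5763131  -0.24873034  0.12341723] [-0.3355245  -0.85426209 -1.14437991]
 5 rows of [-0.0014, 0.0001, 0.0012] [-0.0001, -0.0001, -0.0002]
```

{"op": "arm_command", "data": {"steps": [[[-0.004, 0, 0.003], [0, 0, 0], -1], [[-0.004, 0, 0.003], [0, 0, 0], -1], [[0, 0, 0], [0, 0, 0], -1], [[0, 0, 0], [0, 0, 0], -1], [[0, 0, 0], [0, 0, 0], -1]]}}

```text
time_s: 17.25
eef_pos: [0.5764, -0.2499, 0.1213]
eef_rot: [0.649, 0.729, 0.143, -0.163]
force: [-0.2, 0.8, -0.9]
width: 0.0265
finger_force: 59.4
```

{"op": "arm_command", "data": {"steps": [[[0, 0, 0], [0, 0, 0], -0.1], [[0, 0, 0], [0, 0, 0], -0.1], [[0, 0, 0], [0, 0, 0], -0.1], [[0, 0, 0], [0, 0, 0], -0.1], [[0, 0, 0], [0, 0, 0], -0.1]]}}

```text
time_s: 17.75
eef_pos: [0.5764, -0.2499, 0.1212]
eef_rot: [0.649, 0.729, 0.143, -0.163]
force: [0.3, -0.1, 0.9]
width: 0.0378
finger_force: 0.0
```

{"op": "arm_command", "data": {"steps": [[[0.06, 0, -0.05], [0, 0, 0], -0.1], [[0.06, 0, -0.05], [0, 0, 0], -0.1], [[0.06, 0, -0.05], [0, 0, 0], -0.1], [[0, 0, 0], [0, 0, 0], -0.1], [[0, 0, 0], [0, 0, 0], -0.1]]}}

```text
time_s: 18.25
eef_pos: [0.5741, -0.2254, 0.1753]
eef_rot: [0.649, 0.73, 0.143, -0.162]
force: [-0.3, 0.2, -0.5]
width: 0.0385
finger_force: 0.0
```

```bash
python3 - <<'E'
from h import *
import pickle
o=readout.get_obs();print(o["time_s"],o["eef_pos"],o["width"],o["force"])
p=camera_params("wrist");a=read_camera("wrist")[...,::-1]; cv2.imwrite("pics/w11.png",a); pickle.dump((p,cur()),open("w11.pkl","wb"))
T=track(.580,-.2825,97)
for y in (.165,.137,.109,.081,.038): print(y,proj(p,tp(T,0,y,.008)))
m=brass(a,(280,370,130,400)); rows(m,280,130,6)
# keeper angle: from w7 tab bead centre (438.5,187)
q,_=pickle.load(open("w7.pkl","rb"))
for th in np.arange(1.8,2.45,.1):
    c,s=np.cos(th),np.sin(th)
    def kp(r,h,y): return tp(T,.034-(r*c-h*s)*1,y,.007+r*s+h*c)
    print(round(th,2),[proj(q,kp(.054,h,.118)).round(1).tolist() for h in (.004,.006)],"bar ends",proj(q,kp(.033,.008,.072)).round(1),proj(q,kp(.033,.008,.158)).round(1))
E
```

```text
18.25 [ 0.57410993 -0.2253798   0.1753087 ] 0.03845689057801157 [-0.29780463  0.23363369 -0.47939398]
0.165 [323.02664058 183.84708015]
0.137 [322.94387386 210.70612629]
0.109 [322.84990956 241.19895728]
0.081 [322.7423104  276.11650304]
0.038 [322.54285663 340.84225615]
184 312 341 mid 326.5
190 309 343 mid 326.0
196 309 343 mid 326.0
202 309 343 mid 326.0
208 309 343 mid 326.0
214 307 343 mid 325.0
220 308 343 mid 325.5
226 307 343 mid 325.0
232 307 343 mid 325.0
238 306 344 mid 325.0
244 307 345 mid 326.0
250 307 345 mid 326.0
256 306 345 mid 325.5
262 306 346 mid 326.0
268 306 346 mid 326.0
274 306 346 mid 326.0
280 320 331 mid 325.5
286 320 331 mid 325.5
1.8 [[406.1, 180.2], [409.2, 180.7]] bar ends [408.5 264.7] [391.9 162. ]
1.9 [[414.0, 182.4], [416.9, 183.2]] bar ends [413.1 266.2] [395.7 163.8]
2.0 [[421.2, 185.2], [423.9, 186.2]] bar ends [417.2 268. ] [399.1 165.9]
2.1 [[427.7, 188.5], [430.1, 189.6]] bar ends [420.8 270. ] [402.1 168.2]
2.2 [[433.4, 192.2], [435.5, 193.5]] bar ends [423.8 272.1] [404.6 170.7]
2.3 [[438.2, 196.3], [440.0, 197.7]] bar ends [426.3 274.4] [406.8 173.4]
2.4 [[442.1, 200.6], [443.6, 202.2]] bar ends [428.2 276.8] [408.4 176.2]
```

```bash
python3 - <<'E'
from h import *
import pickle
p,_=pickle.load(open("w7.pkl","rb")); T=track(.580,-.2825,97); Ti=np.linalg.inv(T)
for n,u,v,z in [("box corner",660,320,.03),("box corner z0",660,320,0),("box low corner",710,485,.03),("cont",647,60,0),("cont",672,150,0),("cont front",758,142,0)]:
    print(n,px(p,160+u/2-3,80+v/2,z).round(3))
def kp(th,r,h,y): c,s=np.cos(th),np.sin(th); return tp(T,.034-(r*c-h*s),y,.007+r*s+h*c)
for th in (2.35,2.1,1.9): print(th,"bead",kp(th,.054,.006,.118).round(3),"at y103/133",kp(th,.054,.006,.103).round(3),kp(th,.054,.006,.133).round(3))
print("shut",kp(0,.045,.008,.11).round(3))
# refine theta: bead ends crop (548,182),(567,247); bar outer edge near-end
from scipy.optimize import least_squares
obs=[(.054,.006,.133,434-3,171),(.054,.006,.103,443.5-3,203.5)]
for ths in np.arange(1.9,2.4,.1):
  print(round(ths,2),[ (proj(p,kp(ths,r,h,y))-[u,v]).round(1).tolist() for r,h,y,u,v in obs])
E
```

```text
box corner [ 0.707 -0.158  0.03 ]
box corner z0 [ 0.72  -0.152  0.   ]
box low corner [ 0.731 -0.225  0.03 ]
cont [ 0.706 -0.021  0.   ]
cont [ 0.721 -0.067  0.   ]
cont front [ 0.763 -0.058  0.   ]
2.35 bead [ 0.641 -0.151  0.111] at y103/133 [ 0.642 -0.164  0.118] [ 0.639 -0.137  0.104]
2.1 bead [ 0.63  -0.147  0.119] at y103/133 [ 0.632 -0.161  0.126] [ 0.629 -0.134  0.112]
1.9 bead [ 0.621 -0.146  0.124] at y103/133 [ 0.622 -0.159  0.131] [ 0.619 -0.133  0.117]
shut [ 0.556 -0.18   0.092]
1.9 [[-17.7, -4.9], [-19.6, -1.7]]
2.0 [[-11.0, -1.9], [-12.4, 1.2]]
2.1 [[-5.0, 1.6], [-5.9, 4.6]]
2.2 [[0.3, 5.6], [-0.4, 8.4]]
2.3 [[4.6, 9.8], [4.2, 12.5]]
```

```bash
cat >> h.py <<'E'
TR=track(.580,-.2825,97)
def kp(th,r,h,y): c,s=np.cos(th),np.sin(th); return tp(TR,.034-(r*c-h*s),y,.007+r*s+h*c)
def wp(c,t=.0145):
    P=pose([0,0,0],97,0); P[:3,3]=c+P[:3,:3]@np.array([.011,t,-.011]); return P
E
python3 - <<'E'
from h import *
ths=[2.2,1.7,1.25,.85,.5,.2,0]
c=[kp(t,.042,.008,.112) for t in ths]
c1=c[0].copy(); c1[:2]+=TR[:2,0]*.022
W1=wp(c1); W0=W1.copy(); W0[2,3]+=.1
M=pose([.60,-.19,.25],97,12); plan(M); plan(W0,M,label="W0"); plan(W1,W0,label="W1"); print(W0[:3,3],W1[:3,3])
P=W1
for t,q in zip(ths,c): P=plan(wp(q),P,label=t); print(P[:3,3].round(4))
E
```

```text
5 rows of [0.0446, 0.0243, -0.0484] [-0.0, -0.0145, -0.0003]
W0 5 rows of [0.0269, 0.0564, 0.0273] [-0.0, -0.0133, 0.0]
W1 5 rows of [0.0, 0.0, 0.08] [0.0, 0.0, 0.0]
[ 0.66546089 -0.14414574  0.22042501] [ 0.66546089 -0.14414574  0.12042501]
2.2 5 rows of [-0.0, -0.0176, 0.0] [0.0, 0.0, 0.0]
[ 0.6436 -0.1468  0.1204]
1.7 5 rows of [0.0043, -0.0143, -0.008] [0.0, 0.0, 0.0]
[ 0.6253 -0.1437  0.1305]
1.25 5 rows of [0.0007, -0.0152, -0.0012] [0.0, 0.0, 0.0]
[ 0.6063 -0.1452  0.132 ]
0.85 5 rows of [-0.0021, -0.0128, 0.0039] [0.0, 0.0, 0.0]
[ 0.5907 -0.1497  0.1271]
0.5 5 rows of [-0.0036, -0.0091, 0.0068] [0.0, 0.0, 0.0]
[ 0.58   -0.1556  0.1186]
0.2 5 rows of [-0.0041, -0.0052, 0.0078] [0.0, 0.0, 0.0]
[ 0.5741 -0.1615  0.1089]
0 5 rows of [-0.0031, -0.0019, 0.0058] [0.0, 0.0, 0.0]
[ 0.5722 -0.1656  0.1017]
```

{"op": "arm_command", "data": {"steps": [[[0.045, 0.024, -0.048], [0, -0.0145, 0], -1], [[0.045, 0.024, -0.048], [0, -0.0145, 0], -1], [[0.045, 0.024, -0.048], [0, -0.0145, 0], -1], [[0.045, 0.024, -0.048], [0, -0.0145, 0], -1], [[0.045, 0.024, -0.048], [0, -0.0145, 0], -1]]}}

```text
time_s: 18.8
eef_pos: [0.5994, -0.1894, 0.2489]
eef_rot: [0.661, 0.743, 0.068, -0.079]
force: [-0.3, -0.1, -0.5]
width: 0.0001
finger_force: 0.0
```

{"op": "arm_command", "data": {"steps": [[[0.027, 0.0564, 0.027], [0, -0.0133, 0], -1], [[0.027, 0.0564, 0.027], [0, -0.0133, 0], -1], [[0.027, 0.0564, 0.027], [0, -0.0133, 0], -1], [[0.027, 0.0564, 0.027], [0, -0.0133, 0], -1], [[0.027, 0.0564, 0.027], [0, -0.0133, 0], -1]]}}

```text
time_s: 19.3
eef_pos: [0.6652, -0.1436, 0.2187]
eef_rot: [0.665, 0.747, -0.002, -0.001]
force: [-0.9, -0.3, 0.4]
width: 0.0001
finger_force: 0.0
```

{"op": "arm_command", "data": {"steps": [[[0, 0, 0], [0, 0, 0], -1], [[0, 0, 0], [0, 0, 0], -1], [[0, 0, 0], [0, 0, 0], -1], [[0, 0, 0], [0, 0, 0], -1], [[0, 0, 0], [0, 0, 0], -1]]}}

```text
time_s: 19.8
eef_pos: [0.665, -0.1448, 0.2206]
eef_rot: [0.665, 0.747, -0.0, -0.001]
force: [0.1, 0.5, -0.4]
width: -0.0003
finger_force: 0.0
```

```bash
python3 - <<'E'
from h import *
o=readout.get_obs();print(o["time_s"],o["eef_pos"],o["width"],o["force"])
c1=kp(2.2,.042,.008,.112); c1[:2]+=TR[:2,0]*.022
W1=wp(c1); plan(W1)
E
```

```text
19.8 [ 0.66504437 -0.14477052  0.22056689] -0.0002883278809646168 [ 0.0574593   0.49965765 -0.35260999]
 5 rows of [0.0004, 0.0005, 0.0801] [-0.0001, -0.0, -0.0004]
```

{"op": "arm_command", "data": {"steps": [[[0, 0, 0.08], [0, 0, 0], -1], [[0, 0, 0.08], [0, 0, 0], -1], [[0, 0, 0.08], [0, 0, 0], -1], [[0, 0, 0.08], [0, 0, 0], -1], [[0, 0, 0.08], [0, 0, 0], -1]]}}

```text
time_s: 20.3
eef_pos: [0.665, -0.1444, 0.1198]
eef_rot: [0.665, 0.747, -0.0, -0.001]
force: [-0.3, 0.3, 0.8]
width: 0.0002
finger_force: 0.0
```

{"op": "arm_command", "data": {"steps": [[[0, -0.0176, 0], [0, 0, 0], -1], [[0, -0.0176, 0], [0, 0, 0], -1], [[0, -0.0176, 0], [0, 0, 0], -1], [[0, -0.0176, 0], [0, 0, 0], -1], [[0, -0.0176, 0], [0, 0, 0], -1]]}}

```text
time_s: 20.8
eef_pos: [0.6442, -0.1466, 0.122]
eef_rot: [0.664, 0.747, 0.0, 0.001]
force: [1.0, 0.1, 0.7]
width: 0.0
finger_force: 0.5
```

{"op": "arm_command", "data": {"steps": [[[0.0043, -0.0143, -0.008], [0, 0, 0], -1], [[0.0043, -0.0143, -0.008], [0, 0, 0], -1], [[0.0043, -0.0143, -0.008], [0, 0, 0], -1], [[0.0043, -0.0143, -0.008], [0, 0, 0], -1], [[0.0043, -0.0143, -0.008], [0, 0, 0], -1]]}}

```text
time_s: 21.3
eef_pos: [0.6245, -0.1429, 0.1303]
eef_rot: [0.664, 0.747, -0.001, -0.001]
force: [-0.7, -0.7, 0.5]
width: -0.0001
finger_force: 0.3
```

{"op": "arm_command", "data": {"steps": [[[0.0007, -0.0152, -0.0012], [0, 0, 0], -1], [[0.0007, -0.0152, -0.0012], [0, 0, 0], -1], [[0.0007, -0.0152, -0.0012], [0, 0, 0], -1], [[0.0007, -0.0152, -0.0012], [0, 0, 0], -1], [[0.0007, -0.0152, -0.0012], [0, 0, 0], -1]]}}

```text
time_s: 21.8
eef_pos: [0.6054, -0.1445, 0.1317]
eef_rot: [0.664, 0.747, -0.001, -0.001]
force: [0.3, -0.4, 0.2]
width: -0.0
finger_force: 0.2
```

{"op": "arm_command", "data": {"steps": [[[-0.0021, -0.0128, 0.0039], [0, 0, 0], -1], [[-0.0021, -0.0128, 0.0039], [0, 0, 0], -1], [[-0.0021, -0.0128, 0.0039], [0, 0, 0], -1], [[-0.0021, -0.0128, 0.0039], [0, 0, 0], -1], [[-0.0021, -0.0128, 0.0039], [0, 0, 0], -1]]}}

```text
time_s: 22.3
eef_pos: [0.59, -0.149, 0.1268]
eef_rot: [0.664, 0.747, -0.001, -0.001]
force: [-0.3, 0.9, -0.7]
width: 0.0001
finger_force: 0.2
```

```bash
python3 - <<'E'
from h import *
import pickle
o=readout.get_obs();print(o["time_s"],o["eef_pos"],o["force"])
s=read_camera("scene")[...,::-1]; cv2.imwrite("pics/s12.png",s); t=camera_params("scene")
s0=cv2.imread("pics/scene0.png")
# difference of white-ish pixels around keeper's open/half/shut predicted location
for th in (2.2,1.7,1.25,.85,.5,0):
    P=proj(t,kp(th,.033,.006,.085)); u,v=P.round().astype(int)
    print(th,P.round(0),"was",s0[v-1:v+2,u-1:u+2].mean((0,1)).round(),"now",s[v-1:v+2,u-1:u+2].mean((0,1)).round())
plan(wp(kp(.85,.042,.008,.112)))
E
```

```text
22.3 [ 0.59002393 -0.14898287  0.12681932] [-0.25463591  0.90718051 -0.66430424]
2.2 [357. 211.] was [162. 181. 203.] now [157. 215. 246.]
1.7 [354. 210.] was [196. 217. 235.] now [172. 221. 245.]
1.25 [352. 212.] was [198. 219. 236.] now [151. 165. 187.]
0.85 [351. 216.] was [175. 207. 236.] now [128. 160. 195.]
0.5 [351. 220.] was [151. 204. 242.] now [125. 138. 156.]
0 [353. 228.] was [124. 157. 185.] now [ 86. 134. 174.]
 5 rows of [-0.0007, 0.001, -0.0005] [-0.0002, -0.0001, -0.0003]
```

{"op": "arm_command", "data": {"steps": [[[-0.0036, -0.0091, 0.0068], [0, 0, 0], -1], [[-0.0036, -0.0091, 0.0068], [0, 0, 0], -1], [[-0.0036, -0.0091, 0.0068], [0, 0, 0], -1], [[-0.0036, -0.0091, 0.0068], [0, 0, 0], -1], [[-0.0036, -0.0091, 0.0068], [0, 0, 0], -1]]}}

```text
time_s: 22.85
eef_pos: [0.5793, -0.1548, 0.1183]
eef_rot: [0.664, 0.747, -0.001, -0.001]
force: [-0.4, 0.4, 0.5]
width: 0.0001
finger_force: 0.2
```

{"op": "arm_command", "data": {"steps": [[[-0.0041, -0.0052, 0.0078], [0, 0, 0], -1], [[-0.0041, -0.0052, 0.0078], [0, 0, 0], -1], [[-0.0041, -0.0052, 0.0078], [0, 0, 0], -1], [[-0.0041, -0.0052, 0.0078], [0, 0, 0], -1], [[-0.0041, -0.0052, 0.0078], [0, 0, 0], -1]]}}

```text
time_s: 23.35
eef_pos: [0.5735, -0.1606, 0.1085]
eef_rot: [0.664, 0.747, -0.001, -0.001]
force: [0.3, -0.1, 0.7]
width: 0.0002
finger_force: 0.2
```

{"op": "arm_command", "data": {"steps": [[[-0.003, -0.002, 0.0058], [0, 0, 0], -1], [[-0.003, -0.002, 0.0058], [0, 0, 0], -1], [[-0.003, -0.002, 0.0058], [0, 0, 0], -1], [[0, 0, 0], [0, 0, 0], -1], [[0, 0, 0], [0, 0, 0], -1]]}}

```text
time_s: 23.85
eef_pos: [0.5724, -0.1629, 0.1043]
eef_rot: [0.664, 0.747, -0.001, -0.001]
force: [0.3, 0.1, -0.3]
width: -0.0
finger_force: 0.0
```

```bash
python3 - <<'E'
from h import *
o=readout.get_obs();print(o["time_s"],o["eef_pos"],o["force"],o["torque"])
plan(wp(kp(0,.042,.008,.112)))
E
```

```text
23.85 [ 0.57240495 -0.16294725  0.10434236] [ 0.30002402  0.12428939 -0.29486778] [-0.00924183 -0.00812407  0.00619119]
 5 rows of [-0.0021, -0.0004, 0.0021] [-0.0001, -0.0001, -0.0003]
```

{"op": "arm_command", "data": {"steps": [[[0, 0, 0.004], [0, 0, 0], -1], [[0, 0, 0.004], [0, 0, 0], -1], [[0, 0, 0.002], [0, 0, 0], -1], [[0, 0, 0], [0, 0, 0], -1], [[0, 0, 0], [0, 0, 0], -1]]}}

```text
time_s: 24.35
eef_pos: [0.5724, -0.1629, 0.1018]
eef_rot: [0.664, 0.747, -0.001, -0.001]
force: [0.5, 0.1, -0.8]
width: -0.0001
finger_force: 0.0
```

{"op": "arm_command", "data": {"steps": [[[0, 0, 0.004], [0, 0, 0], -1], [[0, 0, 0], [0, 0, 0], -1], [[0, 0, 0], [0, 0, 0], -1], [[0, 0, 0], [0, 0, 0], -1], [[0, 0, 0], [0, 0, 0], -1]]}}

```text
time_s: 24.85
eef_pos: [0.5723, -0.1629, 0.1009]
eef_rot: [0.664, 0.747, -0.001, -0.001]
force: [0.9, 0.7, 0.1]
width: 0.0004
finger_force: 0.0
```

{"op": "arm_command", "data": {"steps": [[[0, 0, 0.004], [0, 0, 0], -1], [[0, 0, 0], [0, 0, 0], -1], [[0, 0, 0.004], [0, 0, 0], -1], [[0, 0, 0], [0, 0, 0], -1], [[0, 0, 0], [0, 0, 0], -1]]}}

```text
time_s: 25.35
eef_pos: [0.5726, -0.163, 0.0996]
eef_rot: [0.664, 0.747, -0.0, -0.001]
force: [-1.9, 0.8, 4.7]
width: -0.0003
finger_force: 2.4
```

```bash
python3 - <<'E'
from h import *
import pickle
p=camera_params("wrist");a=read_camera("wrist")[...,::-1]; cv2.imwrite("pics/w13.png",a); o=readout.get_obs(); print(o["force"],o["eef_pos"])
# bar's near (uphill) end and tongue: brightness/saturation map around predicted shut bar end
for th in (0,.15,.4): print(th,[proj(p,kp(th,r,.008,y)).round(0).tolist() for r,y in [(.026,.072),(.040,.072),(.026,.1),(.040,.1),(.054,.103),(.054,.133)]])
s=read_camera("scene")[...,::-1];cv2.imwrite("pics/s13.png",s); t=camera_params("scene")
for th in (0,.15,.4): print(th,[proj(t,kp(th,r,.008,y)).round(0).tolist() for r,y in [(.026,.072),(.040,.072),(.026,.1),(.040,.1),(.054,.103),(.054,.133)]])
h=cv2.cvtColor(s,cv2.COLOR_BGR2HSV); print(h[205:262:3,310:376:3,1]); print(h[205:262:3,310:376:3,2])
E
```

```text
[-1.07889332  0.72978413  5.50475144] [ 0.57258942 -0.16297966  0.09953124]
0 [[326.0, 424.0], [294.0, 424.0], [326.0, 358.0], [295.0, 358.0], [265.0, 351.0], [267.0, 285.0]]
0.15 [[329.0, 427.0], [297.0, 429.0], [329.0, 359.0], [298.0, 360.0], [265.0, 353.0], [267.0, 284.0]]
0.4 [[338.0, 432.0], [306.0, 437.0], [338.0, 361.0], [307.0, 363.0], [274.0, 358.0], [276.0, 282.0]]
0 [[359.0, 224.0], [357.0, 226.0], [348.0, 228.0], [346.0, 230.0], [343.0, 233.0], [331.0, 237.0]]
0.15 [[359.0, 222.0], [357.0, 224.0], [347.0, 226.0], [345.0, 227.0], [341.0, 229.0], [329.0, 233.0]]
0.4 [[358.0, 219.0], [355.0, 219.0], [346.0, 223.0], [344.0, 223.0], [340.0, 223.0], [328.0, 227.0]]
[[ 71  65  70  78  70  83  10  22  62  36  35  24   8 135 130 121 119 111
   75  74  77  78]
 [ 55  62  82  74  74  93  29  36  22  43  28  40 104 111 106 109 114 118
  119 119 129 118]
 [ 47  46  43  73  81  98 107  19  30  36  15  93 118 122 120  88  90  79
   78  78  65  16]
 [ 45  48  45  70  82  97 138 133  43  15  44 130 132 129 119  99  98 100
  105  99  96  94]
 [ 48  49  78  63  88  99 138 125  41   7  44 13
[... 2415 characters left out ...]
1 135 134 153 158 161 155 169
  197 222 218 219]
 [254 255 170 135 140 158 168 171 160 126 144 147 159 154 156 157 196 202
  200 220 230 228]
 [ 58 160 202 148 171 164 141 145 147 142 143 149 206 244 219 167 191 237
  240 230 232 245]
 [ 54 112 182 149 136 146 141 143 160 234 241 165 152 244 247 200 249 246
  243 242 231 226]
 [102 133 224 153 145 178 179 143 130 246 243 169 228 244 243 240 241 240
  241 244 246 248]
 [135 233 102  88 156 179 178 136 183 248 247 247 243 234 228 234 238 242
  242 240 240 239]
 [232 100 113 174 147 163 167 172 145 132 157 224 199 224 240 234 231 229
  241 245 253 253]
 [152 107 174  71  77 191 183 171 134  86  85  84  72 107 173 185 238 231
  246 253 251 250]]
```

{"op": "arm_command", "data": {"steps": [[[0, 0, 0.004], [0, 0, 0], -1], [[0, 0, 0], [0, 0, 0], -1], [[0, 0, 0.003], [0, 0, 0], -1], [[0, 0, 0], [0, 0, 0], -1], [[0, 0, 0], [0, 0, 0], -1]]}}

```text
time_s: 25.95
eef_pos: [0.5731, -0.1626, 0.099]
eef_rot: [0.665, 0.747, 0.0, -0.001]
force: [-2.3, 1.6, 10.5]
width: 0.0003
finger_force: 6.0
```

{"op": "arm_command", "data": {"steps": [[[0, 0, -0.02], [0, 0, 0], -1], [[0, 0, -0.1], [0, 0, 0], -1], [[0, 0, -0.15], [0, 0, 0], -1], [[0, 0, -0.15], [0, 0, 0], -1], [[-0.1, 0, -0.1], [0, 0, 0], -1]]}}

```text
time_s: 26.45
eef_pos: [0.5762, -0.1862, 0.2293]
eef_rot: [0.663, 0.748, 0.0, -0.0]
force: [1.3, -0.3, -0.4]
width: 0.0003
finger_force: 0.0
```

{"op": "arm_command", "data": {"steps": [[[-0.1, 0, 0], [0, 0, 0], -1], [[-0.1, 0, 0], [0, 0, 0], -1], [[0, 0, 0], [0, 0, 0], -1], [[0, 0, 0], [0, 0, 0], -1], [[0, 0, 0], [0, 0, 0], -1]]}}

```text
time_s: 26.95
eef_pos: [0.5809, -0.2366, 0.2262]
eef_rot: [0.664, 0.747, -0.001, -0.002]
force: [-0.1, -0.3, 0.3]
width: -0.0
finger_force: 0.0
```

```bash
python3 - <<'E'
from h import *
p=camera_params("wrist");a=read_camera("wrist")[...,::-1]; cv2.imwrite("pics/w14.png",a); o=readout.get_obs(); print(o["time_s"],o["force"],o["eef_pos"])
h=cv2.cvtColor(cv2.GaussianBlur(a,(3,3),0),cv2.COLOR_BGR2HSV)
for y in (.090,.100,.118,.13,.15):
    for th in (0,.1,.2): print(y,th,"bar edges u",[round(proj(p,kp(th,r,.008,y))[0]+2,1) for r in (.026,.040,.057)],end=" ")
    u,v=proj(p,kp(0,.033,.008,y)); v=int(v); u0=int(u)-34; print("\n row",v,"u0",u0,"S",h[v,u0:u0+70:2,1].tolist()); print("   V",h[v,u0:u0+70:2,2].tolist())
E
```

```text
27.0 [ 0.35072479  0.09981114 -0.54148792] [ 0.58105604 -0.23645974  0.22634231]
0.09 0 bar edges u [np.float64(329.1), np.float64(310.1), np.float64(287.2)] 0.09 0.1 bar edges u [np.float64(330.3), np.float64(311.2), np.float64(287.7)] 0.09 0.2 bar edges u [np.float64(332.0), np.float64(312.8), np.float64(289.1)] 
 row 179 u0 283 S [134, 59, 48, 49, 49, 47, 51, 52, 47, 118, 181, 178, 180, 151, 47, 42, 41, 37, 34, 35, 35, 32, 37, 54, 57, 59, 57, 57, 53, 53, 52, 52, 51, 53, 53]
   V [167, 125, 144, 147, 146, 145, 106, 93, 93, 112, 175, 175, 176, 172, 174, 181, 181, 181, 181, 181, 181, 181, 181, 156, 151, 152, 152, 152, 150, 150, 151, 153, 154, 154, 154]
0.1 0 bar edges u [np.float64(329.0), np.float64(310.2), np.float64(287.4)] 0.1 0.1 bar edges u [np.float64(330.3), np.float64(311.3), np.float64(288.0)] 0.1 0.2 bar edges u [np.float64(331.9), np.float64(312.9), np.float64(289.3)] 
 row 166 u0 283 S [123, 48, 47, 46, 45, 46, 50, 52, 46, 101, 181, 175, 178, 158, 50, 42, 39, 38, 34, 37, 36, 32, 34, 106, 141, 137, 129, 112, 56, 55, 53, 55, 53, 50, 50]
   V [164, 128, 145, 145, 146, 144, 
[... 1182 characters left out ...]
, 181, 181, 181, 176, 182, 181, 181, 181, 181, 181, 181, 181, 167, 175, 176, 173, 134, 136, 113, 91, 93, 82, 72, 97]
0.15 0 bar edges u [np.float64(328.9), np.float64(310.7), np.float64(288.7)] 0.15 0.1 bar edges u [np.float64(330.1), np.float64(311.8), np.float64(289.3)] 0.15 0.2 bar edges u [np.float64(331.6), np.float64(313.3), np.float64(290.6)] 
 row 105 u0 283 S [45, 49, 48, 50, 48, 48, 30, 32, 55, 56, 164, 179, 178, 178, 74, 39, 41, 38, 34, 35, 38, 34, 39, 136, 179, 180, 183, 105, 18, 19, 16, 21, 38, 53, 48]
   V [118, 134, 133, 133, 132, 118, 129, 137, 115, 113, 152, 180, 173, 165, 149, 182, 181, 181, 180, 180, 181, 181, 181, 169, 181, 170, 176, 158, 172, 172, 171, 172, 140, 92, 128]
```

```bash
python3 -c "
from rig import manip; print(manip.job_done())"
```

```text
the job is handed in; nothing more can be done
None
```

Both blanks hang face up in one row behind the first, the keeper is shut over them, and the job was handed in at 27 s. I checked the final row and the keeper from camera pixel measurements and the contact force, because my ten picture views were already used.

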